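# Sort beech blanks: gauge the doubtful one, scrap the rejects through the flap

### The arm

A 6-joint arm with a two-finger parallel gripper is mounted at the origin on the work surface. World frame = base frame: x ahead of the robot, y to its left, z up, the work surface at z = 0. Lengths are in m, angles in rad, forces in N, time in s.
With the tool pointing down it reaches from about 0.35 to 0.975 m from the base axis. Payload 4.9 kg.
Tool frame: the origin (TCP) lies at the very end of the fingers, on their centre line; the grasp point (between the pads) lies 19 mm behind it; x points along the fingers, z is the direction in which the jaws open and shut, and the axes are right-handed (so a half turn about x gives the same grasp; the last joint's range is limited). The gripper opens to 85 mm and grips with 20 to 120 N. Pads are 22 mm wide; open, the fingers measure 114 mm over their backs; the gripper's body (76 mm by 85 mm) begins 54 mm behind the grasp point. The pads swing forward as they close: fully open they stand 13 mm farther back than shut.
Start: joints at [-1.23, 0.053, 1.613, -0, 1.476, -0.119], TCP at [0.277, -0.56, 0.231] pointing down, gripper open.
Joint ranges: [-3.01, 3.01], [-1.01, 2.22], [0.06, 2.58], [-1.02, 4.17], [0.09, 2.62], [-3.14, 3.14]. Speed limits (rad/s): [2.57, 2.57, 3.14, 3.14, 3.14, 3.14].

### API

Orientations are given as a unit quaternion [w, x, y, z].
In Python, from plant import manip, viewer gives the robot as it stands.
- The arm moves only by the shell command python3 -m inch 'ROWS'. ROWS is JSON, a list of rows, each an object with "fingers": the opening, from -1 (shut) to 1 (fully open), so that 0 is half open; "delta_pos": the shift along the tool's x, y, z in cm, a list of three; "twist": the turn, a rotation vector about the tool's x, y, z in degrees, a list of three. A call has 1 to 5 rows; each row shifts and turns the commanded pose from where the row before left it, along the tool's axes as they then stand; what a row does not reach is not made up. A row lasts 1/8 s, in which the tool goes at most 62.5 mm and 10.7 degrees, less where a joint would pass 70% of its speed; a pose out of reach is approached as far as the arm can. A call is refused whole if a number of a shift passes 6.25 or a number of a turn 10.7, either way. A call with a gripper value outside its range is refused whole. The fingers move at their own pace and stop on an object; the grip force is fixed at half the most. Time passes only in rows, so rows that do not move let the fingers close. It gives the time, the measured TCP pose, the force and the opening at its end, in the units of the state.
- manip.state(): the state, without advancing time (a new reading comes with each control period).
- viewer.grab_frame(name): name is "side" or "top"; returns a dict with "pixels" (480x640x3 uint8, blue, green, red), "range_z" (480x640 float32, m along the optical axis (not along the pixel's ray), 0 where there is no reading), "K" (3x3 intrinsics, pixels), "k1" (the pictures are not rectified: a ray, as slopes to the right and down, at radius r is drawn at 1 + k1 r^2 times it, then the intrinsics apply), "pose" (4x4, takes a point from camera to world coordinates). Camera axes: x right, y down, z forward; pixel columns grow to the right and rows downward; lengths in m; the calibration is good to about 2 mm. A picture is of the moment at which its call begins.
- manip.job_done(): hands the job in, once; it reports no verdict.
The state is a dict: "time": time; "joint_pos": joint angles; "joint_vel": joint speeds; "joint_efforts": joint torques, N m; "tool_pos": TCP position; "tool_rot": TCP orientation; "contact_force": force on the tool from outside, world axes, zero at the start; "ft_torque": the same for the moment, N m; "gripper_width": opening from 0.0 (shut) to 1.0 (fully open).
Only numpy, scipy, OpenCV 4.12 (cv2) and the standard library are available. Lean on these libraries where they do the work, as an engineer would, in place of code of your own. Each camera call takes 0.05 s, during which the arm holds its last target.

### The job

Sort the beech blanks on the bench. Lay the one with the blue dot flat on the plate of the thickness gauge, press the sprung foot down onto it to read it and let the foot rise again: a reading of about 24 mm means it is sound, about 19 mm means it is scrap. Push every broken blank (snapped corner, red cross), and the dotted one if it is scrap, through the sprung flap into the scrap bin so that the flap shuts behind it, lay every sound blank down on the floor of the green tray, none on top of another, and leave the other things on the bench where they are.

Things in the scene. Friction and masses are not known exactly. Their poses are not given: they have to be found in the camera images.
- dotted_a_c (a point): beech blank 110 x 36 mm, a round blue dot (18 mm) in the middle of both flat faces. dotted_a and dotted_b look alike; just one of them is present in a run. Its thickness is in doubt: full (24 mm) or undersize (19 mm); the gauge shows which. Point: its centre, half-way up; x along its length, y across, z up as it lies at the start. About 50 to 67 g.
- dotted_b_c (a point): beech blank 110 x 36 mm, a round blue dot (18 mm) in the middle of both flat faces. dotted_a and dotted_b look alike; just one of them is present in a run. Its thickness is in doubt: full (24 mm) or undersize (19 mm); the gauge shows which. Point: its centre, half-way up; x along its length, y across, z up as it lies at the start. About 50 to 67 g.
- sound_1_c (a point): sound plain beech blank, 110 x 36 x 24 mm, no dot and no mark, about 67 g; may be absent. Point: its centre, half-way up; x along its length, y across, z up.
- sound_2_c (a point): sound plain beech blank, 110 x 36 x 24 mm, no dot and no mark, about 67 g; may be absent. Point: its centre, half-way up; x along its length, y across, z up.
- broken_1_c (a point): broken beech blank, 110 x 36 x 24 mm over all, one corner (42 mm along x, 19 mm across, at the +x +y end) snapped off, leaving 17 mm of width there; dark split, red crayon cross; 58 g; may be absent. Point: centre of the whole 110 x 36 x 24 outline, half-way up; x along its length, y across, z up. Full 36 mm wide from 55 mm on the -x side to 13 mm on the +x side of the point.
- broken_2_c (a point): broken beech blank, 110 x 36 x 24 mm over all, one corner (42 mm along x, 19 mm across, at the +x +y end) snapped off, leaving 17 mm of width there; dark split, red crayon cross; 58 g; may be absent. Point: centre of the whole 110 x 36 x 24 outline, half-way up; x along its length, y across, z up. Full 36 mm wide from 55 mm on the -x side to 13 mm on the +x side of the point.
- broken_3_c (a point): broken beech blank, 110 x 36 x 24 mm over all, one corner (42 mm along x, 19 mm across, at the +x +y end) snapped off, leaving 17 mm of width there; dark split, red crayon cross; 58 g; may be absent. Point: centre of the whole 110 x 36 x 24 outline, half-way up; x along its length, y across, z up. Full 36 mm wide from 55 mm on the -x side to 13 mm on the +x side of the point.
- gauge: fixed dial thickness gauge; origin under the middle of its base, x from the open front to the column, z up. Flat steel plate 180 (x) x 110 (y) mm, top 25 mm above the bench. Blue column (30 x 40 mm, front face at x = 55 mm) with a round face-up dial 72 mm across on top, at x = 66 mm, 122 mm above the bench.
- gauge_spot (a point): point on the gauge's plate straight under the foot's pad, 20 mm in front (-x) of the plate's middle; axes as the gauge's. The foot's arm, 18 mm wide, reaches from the column to 12 mm in front of this point. Raised, the pad (18 mm across) is 45 mm above the plate, so a blank laid along the gauge's x, some 38 mm in front of this point, has its far end under the pad.
- foot_top (a point): centre of the top of the red thumb disc (30 mm across) on the gauge foot, straight above the pad and 20 mm above its underside; goes down with the foot. Raised, it is 65 mm above the plate. A press straight down on it lowers the foot.
- gauge_foot (a joint): travel of the gauge foot (m): 0 raised, 0.045 pad on the bare plate; thickness under the pad = 0.045 minus this. Sprung up: 1 N starts it, 2 N at 26 mm; it rises by itself when let go. The dial's needle follows, 0.1 rad per mm, clockwise from above, pointing to the front when raised; green arc = full 24 mm blank, red arc = 19 mm.
- bin_slot (a point): centre of the slot in the scrap bin's top, level with the top; x along the slot, y across it to the flap's hinge, z up. Fixed closed grey metal box 190 (x) x 150 (y) x 190 mm high, yellow top with a slot 150 (x) x 110 (y) mm shut by an aluminium flap. Hollow, floor 186 mm below the top.
- bin_flap (a joint): angle of the bin's flap (rad): 0 shut and flush, up to 1.4 with its free edge down in the bin. Hinged on the slot's +y edge, 106 mm to the free edge, sprung shut (0.07 to 0.14 N m). A blank laid on it just stays there: push it down with the held blank or the fingers and hold it while letting go; pushed about 50 mm deep the blank falls clear. It shuts by itself.
- tray_in (a point): centre of the inner floor of the fixed green tray for sound blanks: floor 122 (x) x 282 (y) mm inside, 4 mm above the bench, walls 4 mm thick, rim 22 mm above the bench. Three blanks fit side by side with their length along the tray's x. x, y along its sides, z up.
- pot_c (a point): white pot of pencils, 68 mm across, 95 mm high, pencils to about 180 mm; bystander, at its centre
- tape_c (a point): roll of yellow tape, 90 mm across, 25 mm high; bystander, at its centre
- knife_c (a point): blue utility knife lying flat, 125 x 24 x 14 mm; bystander, at its centre
- eraser_c (a point): white and green eraser, 50 x 22 x 13 mm; bystander, at its centre
- marker_c (a point): red marker pen, 125 mm long, 12 mm thick; bystander, at its centre
- ruler_c (a point): steel rule 300 x 30 x 4 mm lying flat; bystander, at its centre

How it is judged:
On the way:
1. the gauge foot is pressed down onto the dotted blank as it lies flat on the plate (0.2 s) (((contact force between gauge_foot and dotted_a above 0.5 N and z of dotted_a_c in the frame of gauge_spot between 0.005 and 0.0145 m) or (contact force between gauge_foot and dotted_b above 0.5 N and z of dotted_b_c in the frame of gauge_spot between 0.005 and 0.0145 m)) and value of joint gauge_foot between 0.018 and 0.029 m), for 0.2 s.
At the end, for the whole second after the job is handed in: sound blanks (the dotted one too if 24 mm) on the tray floor, centres under 22 mm above it; broken ones (the dotted one too if 19 mm) in the bin, centres over 60 mm below its top; flap shut (under 0.08 rad), gauge foot up (within 4 mm), all blanks at rest (x of sound_1_c in the frame of tray_in between -0.061 and 0.061 m and y of sound_1_c in the frame of tray_in between -0.141 and 0.141 m and z of each of sound_1_c, sound_2_c, dotted_a_c in the frame of tray_in below 0.022 m and linear speed of each of sound_1, sound_2, dotted_a, broken_1, broken_2, broken_3, dotted_b below 0.02 m/s and x of sound_2_c in the frame of tray_in between -0.061 and 0.061 m and y of sound_2_c in the frame of tray_in between -0.141 and 0.141 m and x of dotted_a_c in the frame of tray_in between -0.061 and 0.061 m and y of dotted_a_c in the frame of tray_in between -0.141 and 0.141 m and x of broken_1_c in the frame of bin_slot between -0.095 and 0.095 m and y of broken_1_c in the frame of bin_slot between -0.075 and 0.075 m and z of each of broken_1_c, broken_2_c, broken_3_c, dotted_b_c in the frame of bin_slot below -0.06 m and x of broken_2_c in the frame of bin_slot between -0.095 and 0.095 m and y of broken_2_c in the frame of bin_slot between -0.075 and 0.075 m and x of broken_3_c in the frame of bin_slot between -0.095 and 0.095 m and y of broken_3_c in the frame of bin_slot between -0.075 and 0.075 m and x of dotted_b_c in the frame of bin_slot between -0.095 and 0.095 m and y of dotted_b_c in the frame of bin_slot between -0.075 and 0.075 m and value of joint gauge_foot below 0.004 m and value of joint bin_flap below 0.08 rad); the robot touches nothing.
It fails at once if one of the other things on the bench (pot, tape, knife, eraser, marker, rule) is moved more than 40 mm (distance of any of pot_c, tape_c, knife_c, eraser_c, marker_c, ruler_c from where it was at the start of the episode above 0.04 m).
Of dotted_a, dotted_b only 1 to 1 are there at a start; the rules pass over those that are not, and their reading is None.
Of sound_1, sound_2 only 1 to 2 are there at a start; the rules pass over those that are not, and their reading is None.
Of broken_1, broken_2, broken_3 only 2 to 3 are there at a start; the rules pass over those that are not, and their reading is None.
At some moment in a run one of sound_1, sound_2, broken_1, broken_2, broken_3 may be knocked a few centimetres aside while the robot is not near it.
Once in a run the grip may slacken for a moment while it holds something.
It also fails if it takes over 210 s, if anything falls off the work surface, if the arm or the gripper's body presses on something with over 40 N, if the wrist force passes 120 N, or if a joint passes its speed limit or range.

## Working session

There is one attempt and no reset: what is moved stays moved. The work goes in short steps, Python scripts to look and compute and a shell command to move; the robot and the scene stay as the last step left them, time stands still between calls to the robot, and variables do not carry over. Pictures are saved under pics/ and viewed, and the job is handed in when it is done.

```bash
ls -la; mkdir -p pics
cat > h.py <<'E'
import numpy as np, cv2
from plant import manip, viewer
def grab(n):
    f=viewer.grab_frame(n); return f
def save(f,name): cv2.imwrite('pics/'+name,f['pixels'])
def pt(f,u,v,z=None):
    K=np.array(f['K']);k1=f['k1'];P=np.array(f['pose'])
    d=np.array([(u-K[0,2])/K[0,0],(v-K[1,2])/K[1,1]])
    s=d.copy()
    for _ in range(20): s=d/(1+k1*(s@s))
    r=P[:3,:3]@np.array([s[0],s[1],1]);o=P[:3,3]
    if z is None:
        return o+r*f['range_z'][int(round(v)),int(round(u))]
    return o+r*(z-o[2])/r[2]
E
python3 - <<'E'
from h import *
for n in('top','side'):
    f=grab(n);save(f,n+'0.png');print(n,f['K'],f['k1'],np.round(f['pose'],3))
s=manip.state();print(s)
E
```

```text
total 12
drwxr-xr-x  3 agent agent 4096 Dec  7 02:49 .
drwxr-xr-x 23 root  root  4096 Dec  7 02:49 ..
drwxr-xr-x  2 agent agent 4096 Dec  7 02:49 pics
top [[520.67917611   0.         315.37575618]
 [  0.         520.67917611 239.66347067]
 [  0.           0.           1.        ]] -0.14515014947364416 [[-0.039 -0.973  0.228  0.331]
 [-0.999  0.039 -0.006  0.018]
 [-0.003 -0.228 -0.974  1.112]
 [ 0.     0.     0.     1.   ]]
side [[473.19520933   0.         316.94538745]
 [  0.         473.19520933 230.49776221]
 [  0.           0.           1.        ]] -0.018001210708697292 [[-0.846 -0.346  0.406  0.181]
 [-0.533  0.54  -0.651  0.594]
 [ 0.006 -0.767 -0.641  0.72 ]
 [ 0.     0.     0.     1.   ]]
{'time': 0.1, 'joint_pos': array([-1.22999905e+00,  5.33351107e-02,  1.61416228e+00, -1.30701050e-05,
        1.47599154e+00, -1.18983481e-01]), 'joint_vel': array([ 0.00187779, -0.0032922 , -0.00274174,  0.00041571, -0.00227712,
        0.00011713]), 'joint_efforts': array([-6.07759739e-04, -3.94906282e+01, -3.71363032e+01, -9.08789434e-05,
        3.91087029e-03,  4.40383431e-06]), 'tool_pos': array([ 0.27716119, -0.55955491,  0.23015517]), 'tool_rot': array([ 0.60025455,  0.37332485,  0.60130754, -0.37249466]), 'contact_force': array([-0.19954882, -0.41943546,  0.45286845]), 'ft_torque': array([-0.04831312, -0.00850811, -0.07365446]), 'gripper_width': 1.0010731503791759}
```

View pics/top0.png

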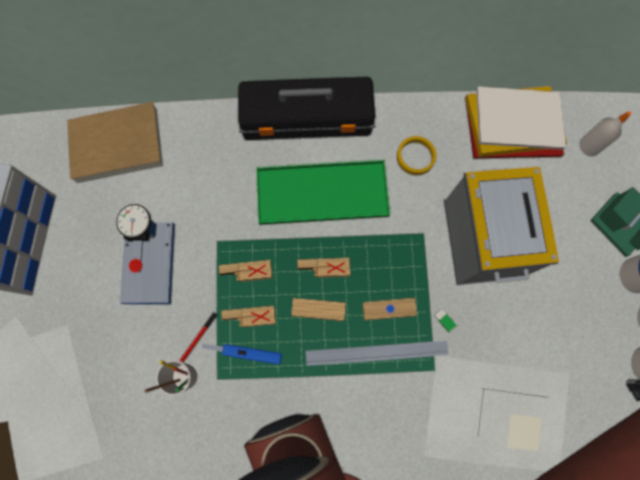

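View pics/side0.png

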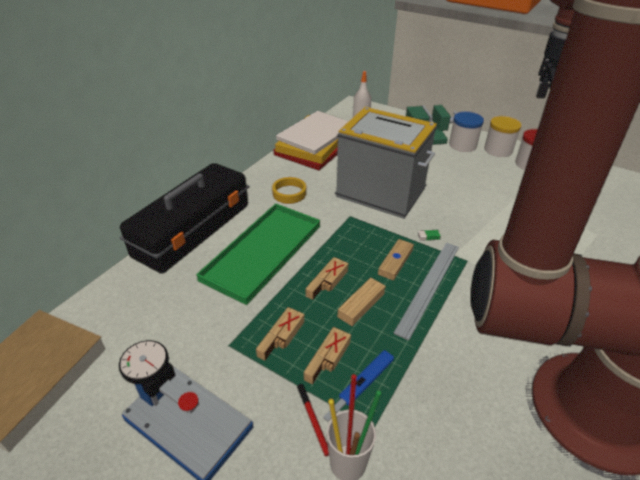

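Run:
```python
from h import *
f=grab('top');p=f['pixels']
def z(c,n,s=5):
    u0,v0,u1,v1=c;cv2.imwrite('pics/'+n,cv2.resize(p[v0:v1,u0:u1],None,fx=s,fy=s,interpolation=cv2.INTER_CUBIC))
z((440,160,570,290),'bin.png',4);z((100,190,190,320),'gauge.png',4)
for n,u,v in[('b1',245,270),('b2',325,267),('b3',250,316),('snd',319,309),('dot',390,309),('trayfl',322,193),('bin',515,217),('foot',136,266),('plate',150,285),('bench',190,100)]:
    print(n,np.round(pt(f,u,v),4))
hsv=cv2.cvtColor(p,cv2.COLOR_BGR2HSV)
# wood mask
m=cv2.inRange(hsv,(8,50,100),(28,200,255));m[:235]=0;m[335:]=0;m[:,:215]=0;m[:,430:]=0
red=cv2.inRange(hsv,(0,120,80),(8,255,255))|cv2.inRange(hsv,(170,120,80),(180,255,255));blue=cv2.inRange(hsv,(100,120,60),(130,255,255))
m2=m.copy();r=np.zeros_like(m);r[255:330,225:425]=255
m2|=(red|blue)&r
m2=cv2.morphologyEx(m2,cv2.MORPH_CLOSE,np.ones((3,3)))
cs,_=cv2.findContours(m2,cv2.RETR_EXTERNAL,cv2.CHAIN_APPROX_NONE)
for c in cs:
    if cv2.contourArea(c)<200:continue
    w=np.array([pt(f,*q[0],z=0.027)[:2] for q in c],dtype=np.float32)
    b=cv2.minAreaRect(w*1000);print(cv2.boundingRect(c),np.round(b[0],1),np.round(b[1],1),round(b[2],1))
cv2.imwrite('pics/m.png',m2)
g=cv2.inRange(hsv,(50,150,60),(75,255,255));g[230:]=0
cs,_=cv2.findContours(g,cv2.RETR_EXTERNAL,cv2.CHAIN_APPROX_NONE);c=max(cs,key=cv2.contourArea)
w=np.array([pt(f,*q[0],z=0.022)[:2] for q in c],dtype=np.float32);print('tray',cv2.minAreaRect(w*1000))
rm=red.copy();rm[:,200:]=0;rm[:250]=0;rm[285:]=0
M=cv2.moments(rm);u,v=M['m10']/M['m00'],M['m01']/M['m00'];print('foot',u,v,pt(f,u,v,z=0.09))
y=cv2.inRange(hsv,(20,150,80),(32,255,255));y[:,:465]=0;y[:163]=0;y[280:]=0
cs,_=cv2.findContours(y,cv2.RETR_EXTERNAL,cv2.CHAIN_APPROX_NONE);c=max(cs,key=cv2.contourArea)
w=np.array([pt(f,*q[0],z=0.19)[:2] for q in c],dtype=np.float32);b=cv2.minAreaRect(w*1000);print('bin',b,cv2.boxPoints(b))
```

```text
b1 [0.5256 0.1636 0.0235]
b2 [ 0.5253 -0.0065  0.0246]
b3 [0.4278 0.1545 0.022 ]
snd [0.4371 0.0098 0.0225]
dot [ 0.4315 -0.1398  0.0152]
trayfl [ 0.6978 -0.0076  0.0009]
bin [ 0.5766 -0.3652  0.1862]
foot [0.5303 0.3789 0.0876]
plate [0.5001 0.3686 0.0248]
bench [ 1.202   0.4139 -0.4631]
(222, 306, 54, 21) [426.  157.5] [ 37.9 110. ] 3.2
(363, 298, 53, 22) [ 431.6 -137. ] [ 36.9 110.4] 2.5
(292, 298, 53, 23) [436.9  11.7] [110.2  38.1] 82.3
(219, 260, 53, 21) [522.9 163.3] [ 37.9 110.5] 3.6
(297, 258, 53, 19) [524.6  -2.6] [110.4  37.9] 89.7
tray ((694.6430053710938, -7.3963623046875), (126.87632751464844, 281.9806213378906), 1.3866360187530518)
foot 135.03649635036496 265.2189781021898 [0.53148326 0.38011218 0.09      ]
bin ((576.6116943359375, -357.37139892578125), (188.9592742919922, 149.27041625976562), 3.0319039821624756) [[ 478.31668 -287.8379 ]
 [ 486.21194 -436.89935]
 [ 674.90674 -426.9049 ]
 [ 667.0115  -277.84344]]
```

View pictures.

View pics/bin.png

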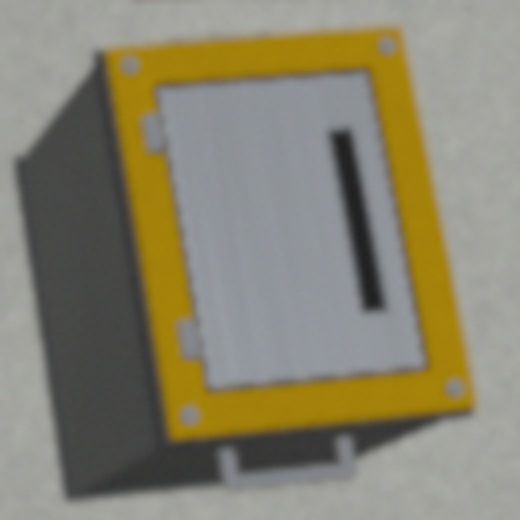

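View pics/gauge.png

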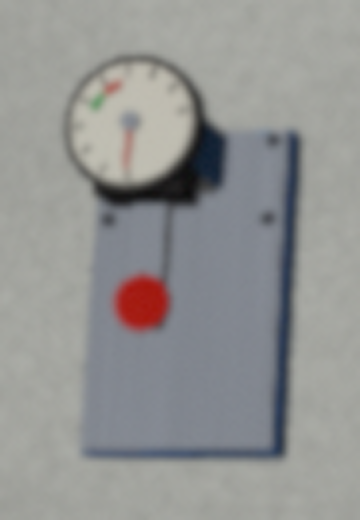

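Run:
```python
from h import *
f=grab('side');p=f['pixels'];save(f,'s1.png')
cv2.imwrite('pics/sbin.png',cv2.resize(p[90:220,320:450],None,fx=4,fy=4,interpolation=cv2.INTER_CUBIC))
f=grab('top')
for n,(u0,v0,u1,v1) in dict(dot=(368,303,384,315),dot2=(396,303,412,315),snd=(300,304,340,314),mat=(280,285,340,292),mat2=(365,280,410,290),plate=(126,285,165,298)).items():
    zz=[pt(f,u,v)[2] for u in range(u0,u1) for v in range(v0,v1) if f['range_z'][v,u]>0]
    print(n,np.median(zz),np.std(zz))
# plate outline: corners by pixel
for u,v in [(122,302),(170,302),(174,223),(128,223)]: print(pt(f,u,v,z=0.025))
```

```text
dot 0.017292981121656004 0.0020486455299581026
dot2 0.01748367873707224 0.0020305543082742164
snd 0.022482161826237412 0.0019680479046882207
mat -0.0009047980048444426 0.002062040869331078
mat2 -0.001152655610610287 0.002120035923694389
plate 0.02367477314637223 0.002016811856118187
[0.46521491 0.42950755 0.025     ]
[0.46233011 0.32408655 0.025     ]
[0.63507051 0.31888393 0.025     ]
[0.63955171 0.42307427 0.025     ]
```

```bash
cat >> h.py <<'E'
from scipy.spatial.transform import Rotation as R
def rot():
    q=np.array(manip.state()['tool_rot']);return R.from_quat(q[[1,2,3,0]])
def need(pos=None,jaw=None):
    """jaw: desired jaw direction angle in world deg. prints deltas (translation in tool axes AFTER the turn)"""
    s=manip.state();r=rot();p=np.array(s['tool_pos'])
    print('t',round(s['time'],2),'p',np.round(p,4),'F',np.round(s['contact_force'],1),'w',round(s['gripper_width'],3),'j',np.round(s['joint_pos'],2))
    M=r.as_matrix();zz=M[:,2];a=np.degrees(np.arctan2(zz[1],zz[0]))
    print('toolx',np.round(M[:,0],4),'jaw ang',round(a,2))
    Rt=M
    if jaw is not None:
        d=(jaw-a+90)%180-90
        c,sn=np.cos(np.radians(a+d)),np.sin(np.radians(a+d))
        x=np.array([0,0,-1.]);z=np.array([c,sn,0]);y=np.cross(z,x);Rt=np.stack([x,y,z],1)
        print('twist tool deg',np.round(np.degrees(R.from_matrix(M.T@Rt).as_rotvec()),2))
    if pos is not None: print('shift cm (after turn)',np.round(Rt.T@(np.array(pos)-p)*100,2))
E
python3 - <<'E'
from h import *
f=grab('top')
for n,u,v,z in [('potrim',175,377,.095),('ruler_r',447,349,.004),('ruler_l',307,357,.004),('knife',250,354,.01),('tape',417,155,.02),('eraser',446,321,.013),('marker',200,338,.01),('markertip',215,315,.01)]:
    print(n,np.round(pt(f,u,v,z),3),np.round(pt(f,u,v),3))
need((0.4316,-0.137,0.12),2.5)
E
```

```text
potrim [0.308 0.293 0.095] [ 0.306  0.319 -0.001]
ruler_r [ 0.342 -0.257  0.004] [ 0.342 -0.258  0.003]
ruler_l [0.339 0.039 0.004] [0.339 0.039 0.006]
knife [0.35  0.157 0.01 ] [0.35  0.157 0.013]
tape [ 0.774 -0.226  0.02 ] [ 0.783 -0.23  -0.002]
eraser [ 0.401 -0.258  0.013] [ 0.401 -0.258  0.012]
marker [0.386 0.263 0.01 ] [0.386 0.264 0.006]
markertip [0.433 0.231 0.01 ] [0.434 0.231 0.006]
t 0.3 p [ 0.2773 -0.5599  0.2309] F [-0.4 -0.  -0.3] w 0.998 j [-1.23  0.05  1.61 -0.    1.48 -0.12]
toolx [-3.e-04  6.e-04 -1.e+00] jaw ang -63.66
twist tool deg [-6.616e+01 -3.000e-02 -3.000e-02]
shift cm (after turn) [11.09 41.58 17.26]
```

```bash
python3 -m inch '[{"fingers":0.5,"delta_pos":[0,0,0],"twist":[-9.45,0,0]},{"fingers":0.5,"delta_pos":[0,0,0],"twist":[-9.45,0,0]},{"fingers":0.5,"delta_pos":[0,0,0],"twist":[-9.45,0,0]},{"fingers":0.5,"delta_pos":[0,0,0],"twist":[-9.45,0,0]},{"fingers":0.5,"delta_pos":[0,0,0],"twist":[-9.45,0,0]}]'
python3 -m inch '[{"fingers":0.5,"delta_pos":[0,0,0],"twist":[-9.45,0,0]},{"fingers":0.5,"delta_pos":[0,0,0],"twist":[-9.45,0,0]},{"fingers":0.5,"delta_pos":[0,0,0],"twist":[0,0,0]}]'
python3 -c "
from h import *
need((0.4306,-0.112,0.10),2.5)"
```

```text
time: 0.92
tool_pos: [0.2773, -0.56, 0.2312]
tool_rot: [0.7, 0.099, 0.7, -0.099]
contact_force: [-0.7, -0.3, -0.3]
gripper_width: 0.752
time: 1.3
tool_pos: [0.2773, -0.56, 0.2312]
tool_rot: [0.707, -0.015, 0.707, 0.015]
contact_force: [-0.7, -1.0, -0.0]
gripper_width: 0.752
t 1.3 p [ 0.2773 -0.56    0.2312] F [-0.7 -1.  -0. ] w 0.752 j [-1.23  0.05  1.61  0.    1.48 -1.27]
toolx [-1.e-04  2.e-04 -1.e+00] jaw ang 2.38
twist tool deg [-0.12 -0.   -0.01]
shift cm (after turn) [13.12 44.09 17.27]
```

```bash
python3 -m inch '[{"fingers":0.5,"delta_pos":[0,5.5,2.16],"twist":[0,0,0]},{"fingers":0.5,"delta_pos":[0,5.5,2.16],"twist":[0,0,0]},{"fingers":0.5,"delta_pos":[0,5.5,2.16],"twist":[0,0,0]},{"fingers":0.5,"delta_pos":[0,5.5,2.16],"twist":[0,0,0]},{"fingers":0.5,"delta_pos":[0,5.5,2.16],"twist":[0,0,0]}]'
python3 -m inch '[{"fingers":0.5,"delta_pos":[0,5.5,2.16],"twist":[0,0,0]},{"fingers":0.5,"delta_pos":[0,5.5,2.16],"twist":[0,0,0]},{"fingers":0.5,"delta_pos":[0,5.5,2.16],"twist":[0,0,0]},{"fingers":0.5,"delta_pos":[0,0,0],"twist":[0,0,0]}]'
python3 -c "
from h import *
need((0.4306,-0.112,0.06),2.5)
f=grab('top');save(f,'t2.png')"
```

```text
time: 1.92
tool_pos: [0.3736, -0.2789, 0.2315]
tool_rot: [0.707, -0.014, 0.707, 0.014]
contact_force: [0.7, -0.1, 0.0]
gripper_width: 0.752
time: 2.42
tool_pos: [0.4315, -0.1097, 0.2315]
tool_rot: [0.707, -0.017, 0.707, 0.017]
contact_force: [-0.6, -0.7, -0.4]
gripper_width: 0.752
t 2.42 p [ 0.4315 -0.1097  0.2315] F [-0.6 -0.7 -0.4] w 0.752 j [-0.42 -0.4   2.01  0.    1.53 -0.46]
toolx [ 6.e-04  3.e-04 -1.e+00] jaw ang 2.73
twist tool deg [ 0.23  0.04 -0.02]
shift cm (after turn) [17.15 -0.22 -0.1 ]
```

View pics/t2.png

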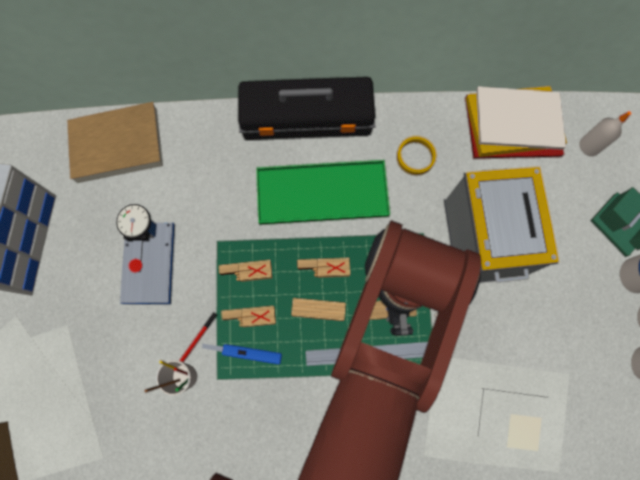

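```bash
python3 -m inch '[{"fingers":0.5,"delta_pos":[5.7,-0.2,-0.1],"twist":[0,0,0]},{"fingers":0.5,"delta_pos":[5.7,0,0],"twist":[0,0,0]},{"fingers":0.5,"delta_pos":[5.7,0,0],"twist":[0,0,0]},{"fingers":0.5,"delta_pos":[0,0,0],"twist":[0,0,0]}]'
python3 -c "
from h import *
need((0.4306,-0.112,0.005),2.5)
f=grab('side');save(f,'s2.png')"
```

```text
time: 2.98
tool_pos: [0.4254, -0.1145, 0.0556]
tool_rot: [0.703, -0.012, 0.711, 0.016]
contact_force: [0.0, -0.6, -0.3]
gripper_width: 0.75
t 2.98 p [ 0.4254 -0.1145  0.0556] F [ 0.  -0.6 -0.3] w 0.75 j [-0.43 -0.21  2.17 -0.    1.19 -0.47]
toolx [-0.0105  0.0045 -0.9999] jaw ang 2.29
twist tool deg [-0.21 -0.59 -0.28]
shift cm (after turn) [5.06 0.23 0.53]
```

View pics/s2.png

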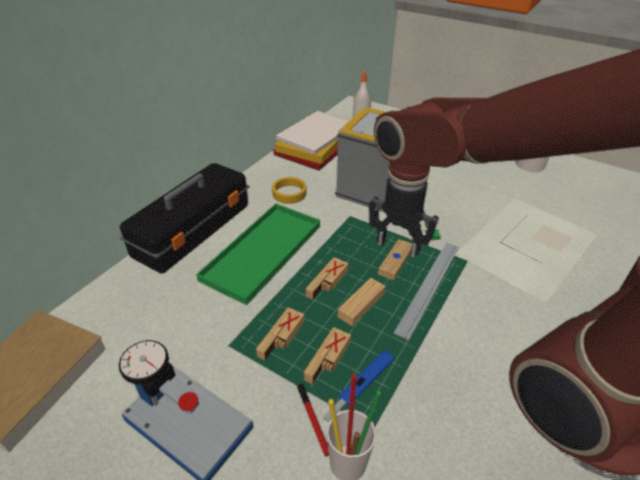

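```bash
python3 -m inch '[{"fingers":0.5,"delta_pos":[0,0,0],"twist":[0,0,0]}]'
python3 -c "
from h import *
need((0.4306,-0.112,0.006),2.5)"
```

```text
time: 3.15
tool_pos: [0.4319, -0.1166, 0.0634]
tool_rot: [0.709, -0.016, 0.705, 0.014]
contact_force: [0.7, -0.5, 0.4]
gripper_width: 0.749
t 3.15 p [ 0.4319 -0.1166  0.0634] F [ 0.7 -0.5  0.4] w 0.749 j [-0.43 -0.22  2.16 -0.    1.19 -0.47]
toolx [ 0.0046 -0.0022 -1.    ] jaw ang 2.4
twist tool deg [-0.1   0.26  0.14]
shift cm (after turn) [ 5.74  0.47 -0.11]
```

```bash
python3 -m inch '[{"fingers":0.5,"delta_pos":[1.5,0.4,-0.1],"twist":[0,0.2,0]},{"fingers":0.5,"delta_pos":[1.5,0,0],"twist":[0,0,0]},{"fingers":0.5,"delta_pos":[0,0,0],"twist":[0,0,0]},{"fingers":0.5,"delta_pos":[0,0,0],"twist":[0,0,0]}]'
python3 -c "
from h import *
need((0.4306,-0.112,0.006),2.5)"
```

```text
time: 3.65
tool_pos: [0.4287, -0.111, 0.0302]
tool_rot: [0.706, -0.015, 0.708, 0.015]
contact_force: [0.1, -0.2, -0.5]
gripper_width: 0.753
t 3.65 p [ 0.4287 -0.111   0.0302] F [ 0.1 -0.2 -0.5] w 0.753 j [-0.42 -0.17  2.18 -0.    1.13 -0.46]
toolx [-0.0038 -0.     -1.    ] jaw ang 2.51
twist tool deg [ 0.01 -0.22 -0.01]
shift cm (after turn) [ 2.42 -0.11  0.19]
```

```bash
python3 -m inch '[{"fingers":0.5,"delta_pos":[1.2,-0.1,0.1],"twist":[0,-0.1,0]},{"fingers":0.5,"delta_pos":[1.2,0,0],"twist":[0,0,0]},{"fingers":0.5,"delta_pos":[0,0,0],"twist":[0,0,0]},{"fingers":0.5,"delta_pos":[0,0,0],"twist":[0,0,0]}]'
python3 -c "
from h import *
need((0.4306,-0.112,0.006),2.5)"
```

```text
time: 4.15
tool_pos: [0.4296, -0.112, 0.0061]
tool_rot: [0.706, -0.015, 0.708, 0.015]
contact_force: [0.5, 0.9, 0.4]
gripper_width: 0.75
t 4.15 p [ 0.4296 -0.112   0.0061] F [0.5 0.9 0.4] w 0.75 j [-0.42 -0.12  2.19 -0.    1.07 -0.47]
toolx [-2.2e-03  1.0e-04 -1.0e+00] jaw ang 2.49
twist tool deg [-0.01 -0.12 -0.01]
shift cm (after turn) [ 0.01 -0.01  0.1 ]
```

```bash
python3 -m inch '[{"fingers":-1,"delta_pos":[0,0,0],"twist":[0,0,0]},{"fingers":-1,"delta_pos":[0,0,0],"twist":[0,0,0]},{"fingers":-1,"delta_pos":[0,0,0],"twist":[0,0,0]},{"fingers":-1,"delta_pos":[0,0,0],"twist":[0,0,0]}]'
python3 -m inch '[{"fingers":-1,"delta_pos":[-1,0,0],"twist":[0,0,0]},{"fingers":-1,"delta_pos":[-3,0,0],"twist":[0,0,0]},{"fingers":-1,"delta_pos":[-5,0,0],"twist":[0,0,0]},{"fingers":-1,"delta_pos":[-4,0,0],"twist":[0,0,0]},{"fingers":-1,"delta_pos":[0,0,0],"twist":[0,0,0]}]'
python3 -c "
from h import *
need((0.494-.025,0.38,0.15),88.4)
f=grab('side');save(f,'s3.png')"
```

```text
time: 4.65
tool_pos: [0.4305, -0.1124, 0.0072]
tool_rot: [0.707, -0.016, 0.707, 0.015]
contact_force: [0.5, -0.1, 4.8]
gripper_width: 0.399
time: 5.28
tool_pos: [0.432, -0.1129, 0.1404]
tool_rot: [0.709, -0.017, 0.705, 0.014]
contact_force: [0.7, 0.3, -0.3]
gripper_width: 0.402
t 5.28 p [ 0.432  -0.1129  0.1404] F [ 0.7  0.3 -0.3] w 0.402 j [-0.42 -0.33  2.11 -0.    1.35 -0.47]
toolx [ 0.0052 -0.0032 -1.    ] jaw ang 2.5
twist tool deg [-85.9    0.09   0.38]
shift cm (after turn) [-0.96 -2.32 49.38]
```

View pics/s3.png

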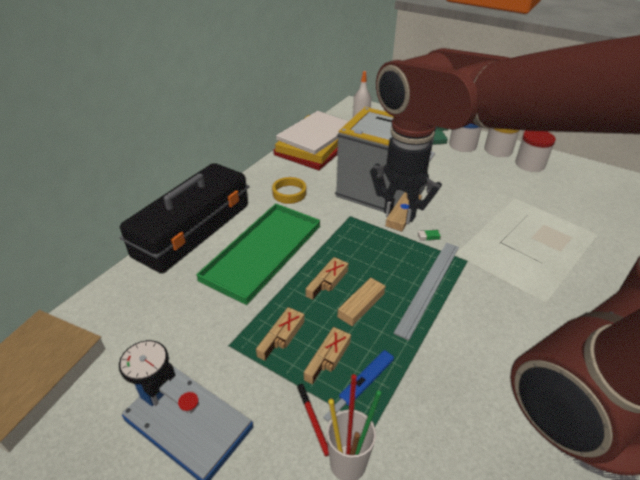

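```bash
python3 -m inch '[{"fingers":-1,"delta_pos":[-1.5,0,0],"twist":[-9.5,0,0]},{"fingers":-1,"delta_pos":[-1.5,0,0],"twist":[-9.5,0,0]},{"fingers":-1,"delta_pos":[-1.5,0,0],"twist":[-9.5,0,0]},{"fingers":-1,"delta_pos":[-1.5,0,0],"twist":[-9.5,0,0]},{"fingers":-1,"delta_pos":[0,0,0],"twist":[-9.5,0,0]}]'
python3 -m inch '[{"fingers":-1,"delta_pos":[0,0,0],"twist":[-9.5,0,0]},{"fingers":-1,"delta_pos":[0,0,0],"twist":[-9.5,0,0]},{"fingers":-1,"delta_pos":[0,0,0],"twist":[-9.5,0,0]},{"fingers":-1,"delta_pos":[0,0,0],"twist":[-9.5,0,0]},{"fingers":-1,"delta_pos":[0,0,0],"twist":[0,0,0]}]'
python3 -c "
from h import *
need((0.494-.025,0.38,0.15),88.4)"
```

```text
time: 5.95
tool_pos: [0.4296, -0.1118, 0.1955]
tool_rot: [0.639, -0.3, 0.641, 0.301]
contact_force: [-0.5, 0.3, -1.4]
gripper_width: 0.399
time: 6.58
tool_pos: [0.4289, -0.1115, 0.1941]
tool_rot: [0.508, -0.489, 0.51, 0.492]
contact_force: [-0.4, -0.3, -1.6]
gripper_width: 0.402
t 6.58 p [ 0.4289 -0.1115  0.1941] F [-0.4 -0.3 -1.6] w 0.402 j [-0.42 -0.38  2.06 -0.    1.47 -1.96]
toolx [-0.0054  0.0016 -1.    ] jaw ang 87.88
twist tool deg [-0.52  0.08 -0.31]
shift cm (after turn) [ 4.41 -2.64 49.24]
```

Moving to above the front of the gauge (still ~4 cm high).

```bash
python3 -m inch '[{"fingers":-1,"delta_pos":[0,-0.26,3.0],"twist":[-0.5,0,0]},{"fingers":-1,"delta_pos":[0,-0.26,5.5],"twist":[0,0,0]},{"fingers":-1,"delta_pos":[0,-0.26,5.5],"twist":[0,0,0]},{"fingers":-1,"delta_pos":[0,-0.26,5.5],"twist":[0,0,0]},{"fingers":-1,"delta_pos":[0,-0.26,5.5],"twist":[0,0,0]}]'
python3 -m inch '[{"fingers":-1,"delta_pos":[0,-0.26,5.5],"twist":[0,0,0]},{"fingers":-1,"delta_pos":[0,-0.26,5.5],"twist":[0,0,0]},{"fingers":-1,"delta_pos":[0,-0.26,5.5],"twist":[0,0,0]},{"fingers":-1,"delta_pos":[0,-0.26,4.5],"twist":[0,0,0]},{"fingers":-1,"delta_pos":[0,-0.26,2.5],"twist":[0,0,0]}]'
python3 -m inch '[{"fingers":-1,"delta_pos":[0,0,0],"twist":[0,0,0]},{"fingers":-1,"delta_pos":[0,0,0],"twist":[0,0,0]}]'
python3 -c "
from h import *
need((0.494-.025,0.38,0.15),88.4)
f=grab('side');save(f,'s4.png');f=grab('top');save(f,'t4.png')"
```

```text
time: 7.2
tool_pos: [0.4491, 0.1392, 0.1952]
tool_rot: [0.506, -0.492, 0.508, 0.493]
contact_force: [0.6, -0.5, -0.5]
gripper_width: 0.401
time: 7.82
tool_pos: [0.468, 0.3739, 0.1945]
tool_rot: [0.505, -0.492, 0.508, 0.494]
contact_force: [-0.2, 0.1, 0.2]
gripper_width: 0.402
time: 8.07
tool_pos: [0.4685, 0.3713, 0.1951]
tool_rot: [0.506, -0.493, 0.508, 0.493]
contact_force: [-0.0, 0.8, -0.5]
gripper_width: 0.405
t 8.07 p [0.4685 0.3713 0.1951] F [-0.   0.8 -0.5] w 0.405 j [ 0.55  0.02  1.71  0.    1.42 -1.  ]
toolx [-0.0034 -0.0015 -1.    ] jaw ang 88.41
twist tool deg [ 0.01 -0.09 -0.19]
shift cm (after turn) [ 4.51 -0.02  0.87]
```

View pics/s4.png

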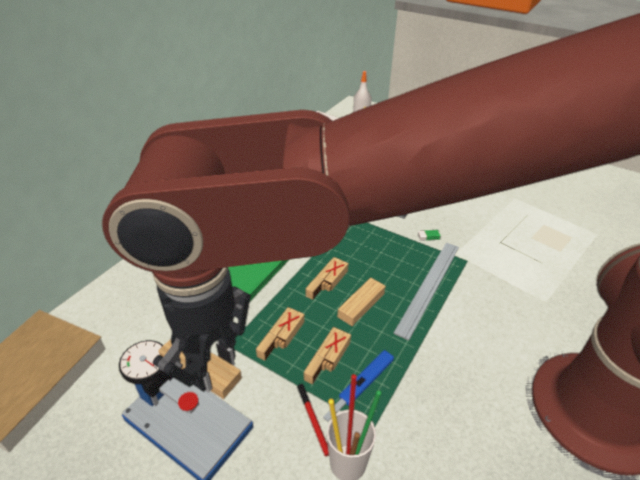

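View pics/t4.png

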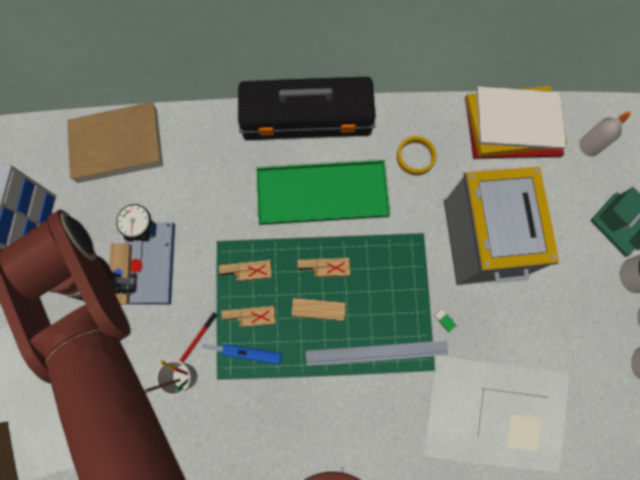

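Run:
```python
from h import *
f=grab('top');p=f['pixels']
hsv=cv2.cvtColor(p,cv2.COLOR_BGR2HSV)
b=cv2.inRange(hsv,(100,120,60),(125,255,255));b[:,:105]=0;b[:,130:]=0;b[:255]=0;b[285:]=0
ys,xs=np.nonzero(b);print(len(xs),xs.min(),xs.max(),ys.min(),ys.max());print(pt(f,(xs.min()+xs.max())/2,(ys.min()+ys.max())/2,z=.205))
for z in(.12,.15,.18):print([np.round(pt(f,u,v,z),3) for u,v in [(148,389),(161,363),(186,390),(190,375)]])
cv2.imwrite('pics/z.png',cv2.resize(p[220:400,80:230],None,fx=4,fy=4,interpolation=cv2.INTER_CUBIC))
```

```text
37 114 121 269 274
[0.49850744 0.37193377 0.205     ]
[array([0.287, 0.339, 0.12 ]), array([0.335, 0.314, 0.12 ]), array([0.284, 0.265, 0.12 ]), array([0.312, 0.258, 0.12 ])]
[array([0.288, 0.329, 0.15 ]), array([0.335, 0.305, 0.15 ]), array([0.285, 0.258, 0.15 ]), array([0.312, 0.25 , 0.15 ])]
[array([0.29 , 0.319, 0.18 ]), array([0.335, 0.296, 0.18 ]), array([0.287, 0.251, 0.18 ]), array([0.313, 0.243, 0.18 ])]
```

View pics/z.png

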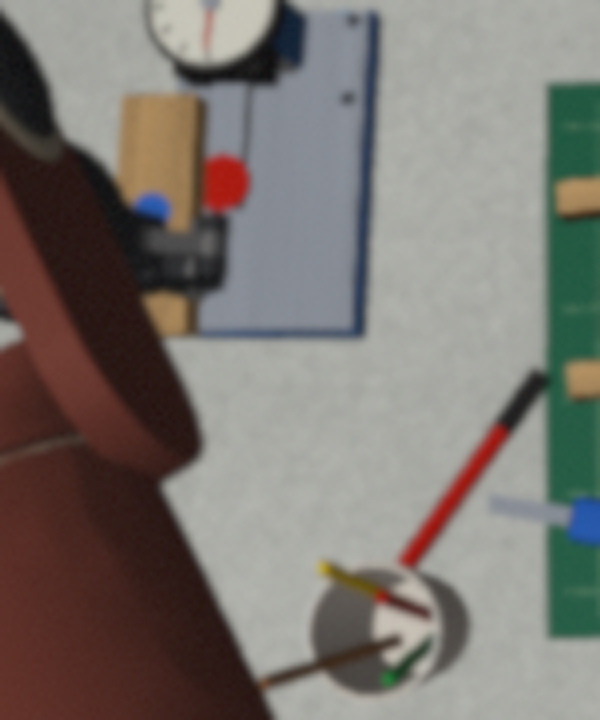

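```bash
python3 -m inch '[{"fingers":-1,"delta_pos":[0,-2.4,0.5],"twist":[0,0,0]},{"fingers":-1,"delta_pos":[0,-2.4,0.5],"twist":[0,0,0]},{"fingers":-1,"delta_pos":[0,0,0],"twist":[0,0,0]},{"fingers":-1,"delta_pos":[0,0,0],"twist":[0,0,0]}]'
python3 -c "
from h import *
need((0.42,0.382,0.045),88.4)"
```

```text
time: 8.72
tool_pos: [0.5168, 0.3803, 0.196]
tool_rot: [0.506, -0.493, 0.507, 0.494]
contact_force: [1.2, 0.1, -1.1]
gripper_width: 0.406
t 8.72 p [0.5168 0.3803 0.196 ] F [ 1.2  0.1 -1.1] w 0.406 j [ 0.52  0.12  1.61  0.    1.42 -1.03]
toolx [-2.5e-03 -3.0e-04 -1.0e+00] jaw ang 88.45
twist tool deg [ 0.05 -0.02 -0.14]
shift cm (after turn) [15.1   9.68 -0.1 ]
```

```bash
python3 -m inch '[{"fingers":-1,"delta_pos":[0,3.2,0],"twist":[0,0,0]},{"fingers":-1,"delta_pos":[0,3.2,0],"twist":[0,0,0]},{"fingers":-1,"delta_pos":[0,3.2,0],"twist":[0,0,0]},{"fingers":-1,"delta_pos":[0,0,0],"twist":[0,0,0]},{"fingers":-1,"delta_pos":[0,0,0],"twist":[0,0,0]}]'
python3 -m inch '[{"fingers":-1,"delta_pos":[3,0,0],"twist":[0,0,0]},{"fingers":-1,"delta_pos":[3,0,0],"twist":[0,0,0]},{"fingers":-1,"delta_pos":[2.5,0,0],"twist":[0,0,0]},{"fingers":-1,"delta_pos":[0,0,0],"twist":[0,0,0]},{"fingers":-1,"delta_pos":[0,0,0],"twist":[0,0,0]}]'
python3 -c "
from h import *
need((0.42,0.382,0.045),88.4)
f=grab('side');save(f,'s5.png');f=grab('top');save(f,'t5.png')"
```

```text
time: 9.35
tool_pos: [0.4213, 0.3833, 0.1966]
tool_rot: [0.506, -0.493, 0.507, 0.494]
contact_force: [0.3, -0.0, -0.1]
gripper_width: 0.405
time: 9.98
tool_pos: [0.4222, 0.3837, 0.1124]
tool_rot: [0.507, -0.493, 0.507, 0.494]
contact_force: [1.5, 1.2, -0.3]
gripper_width: 0.402
t 9.97 p [0.4222 0.3837 0.1124] F [ 1.5  1.2 -0.3] w 0.402 j [ 0.61  0.03  1.85  0.    1.27 -0.94]
toolx [-4.e-04  8.e-04 -1.e+00] jaw ang 88.47
twist tool deg [ 0.07  0.05 -0.02]
shift cm (after turn) [ 6.74  0.21 -0.17]
```

View pics/s5.png

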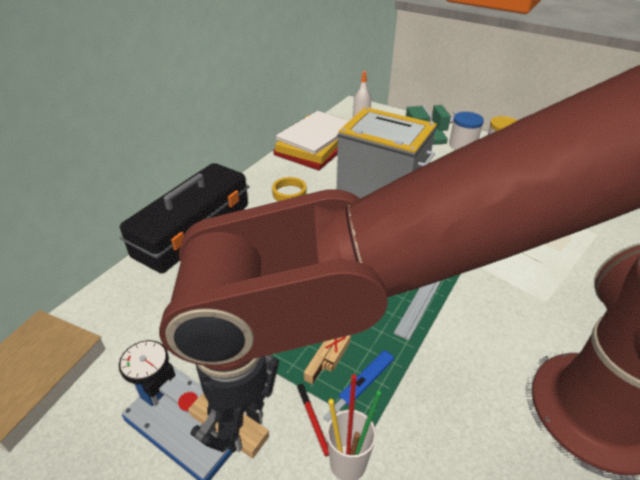

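View pics/t5.png

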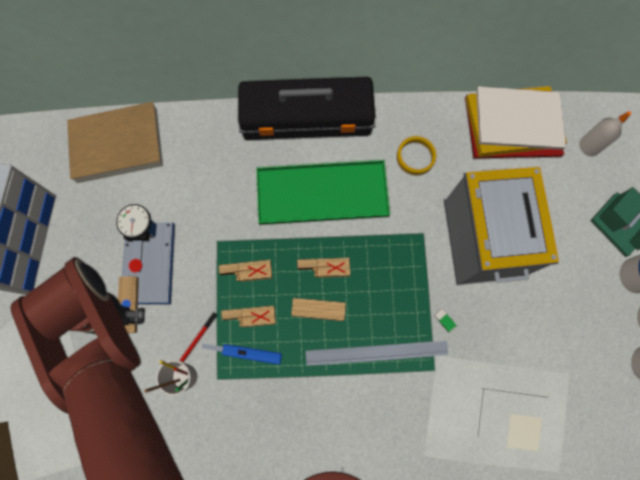

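```bash
python3 -m inch '[{"fingers":-1,"delta_pos":[2,0.2,-0.2],"twist":[0,0,0]},{"fingers":-1,"delta_pos":[2,0,0],"twist":[0,0,0]},{"fingers":-1,"delta_pos":[1.7,0,0],"twist":[0,0,0]},{"fingers":-1,"delta_pos":[0.8,0,0],"twist":[0,0,0]},{"fingers":-1,"delta_pos":[0,0,0],"twist":[0,0,0]}]'
python3 -m inch '[{"fingers":-1,"delta_pos":[0,0,0],"twist":[0,0,0]}]'
python3 -c "
from h import *
need((0.469,0.381,0.045),88.4)
f=grab('side');save(f,'s6.png');cv2.imwrite('pics/s6z.png',cv2.resize(f['pixels'][300:480,100:400],None,fx=2.6,fy=2.6))"
```

```text
time: 10.7
tool_pos: [0.4184, 0.381, 0.0451]
tool_rot: [0.505, -0.493, 0.508, 0.494]
contact_force: [0.1, 1.0, 0.4]
gripper_width: 0.401
time: 10.82
tool_pos: [0.4195, 0.3818, 0.0469]
tool_rot: [0.506, -0.493, 0.507, 0.494]
contact_force: [0.4, 0.2, 0.2]
gripper_width: 0.401
t 10.82 p [0.4195 0.3818 0.0469] F [0.4 0.2 0.2] w 0.401 j [ 0.61  0.1   1.89  0.    1.15 -0.94]
toolx [-8.e-04  6.e-04 -1.e+00] jaw ang 88.49
twist tool deg [ 0.09  0.04 -0.05]
shift cm (after turn) [ 0.19 -4.95  0.06]
```

View pics/s6z.png

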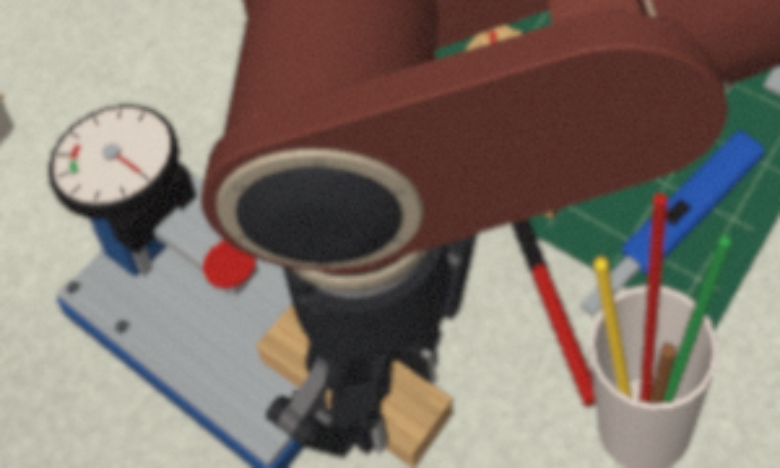

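```bash
python3 -m inch '[{"fingers":-1,"delta_pos":[0.1,-1.3,0],"twist":[0,0,0]},{"fingers":-1,"delta_pos":[0.1,-1.3,0],"twist":[0,0,0]},{"fingers":-1,"delta_pos":[0,-1.3,0],"twist":[0,0,0]},{"fingers":-1,"delta_pos":[0,-1.05,0],"twist":[0,0,0]},{"fingers":-1,"delta_pos":[0,0,0],"twist":[0,0,0]}]'
python3 -m inch '[{"fingers":-1,"delta_pos":[0.5,0,0],"twist":[0,0,0]},{"fingers":-1,"delta_pos":[0.4,0,0],"twist":[0,0,0]},{"fingers":-1,"delta_pos":[0,0,0],"twist":[0,0,0]},{"fingers":-1,"delta_pos":[0,0,0],"twist":[0,0,0]}]'
python3 -c "
from h import *
need((0.469,0.381,0.032),88.4)"
```

```text
time: 11.5
tool_pos: [0.4695, 0.38, 0.0443]
tool_rot: [0.506, -0.493, 0.507, 0.494]
contact_force: [0.0, -0.1, -0.9]
gripper_width: 0.401
time: 12.0
tool_pos: [0.4682, 0.3801, 0.0351]
tool_rot: [0.506, -0.493, 0.507, 0.494]
contact_force: [-0.3, -0.3, -0.3]
gripper_width: 0.4
t 12.0 p [0.4682 0.3801 0.0351] F [-0.3 -0.3 -0.3] w 0.4 j [ 0.56  0.2   1.8   0.    1.14 -0.99]
toolx [-1.9e-03 -1.0e-04 -1.0e+00] jaw ang 88.51
twist tool deg [ 0.11 -0.01 -0.11]
shift cm (after turn) [ 0.31 -0.07  0.09]
```

```bash
python3 -m inch '[{"fingers":-1,"delta_pos":[0.2,0,0],"twist":[0,0,0]},{"fingers":-1,"delta_pos":[0.15,0,0],"twist":[0,0,0]},{"fingers":-1,"delta_pos":[0,0,0],"twist":[0,0,0]}]'
python3 -m inch '[{"fingers":0.3,"delta_pos":[0,0,0],"twist":[0,0,0]},{"fingers":0.3,"delta_pos":[0,0,0],"twist":[0,0,0]},{"fingers":0.3,"delta_pos":[0,0,0],"twist":[0,0,0]}]'
python3 -c "
from h import *
need((0.469,0.381,0.25),88.4)"
```

```text
time: 12.38
tool_pos: [0.4686, 0.3803, 0.0322]
tool_rot: [0.506, -0.493, 0.507, 0.494]
contact_force: [-2.0, -0.9, 4.0]
gripper_width: 0.401
time: 12.75
tool_pos: [0.4684, 0.38, 0.0315]
tool_rot: [0.506, -0.493, 0.507, 0.494]
contact_force: [0.2, 0.3, -0.8]
gripper_width: 0.647
t 12.75 p [0.4684 0.38   0.0315] F [ 0.2  0.3 -0.8] w 0.647 j [ 0.56  0.2   1.8   0.    1.14 -0.99]
toolx [-1.8e-03 -1.0e-04 -1.0e+00] jaw ang 88.49
twist tool deg [ 0.09 -0.01 -0.1 ]
shift cm (after turn) [-21.85  -0.06   0.1 ]
```

```bash
python3 -m inch '[{"fingers":0.3,"delta_pos":[-1.5,0,0],"twist":[0,0,0]},{"fingers":0.3,"delta_pos":[-4.5,0,0],"twist":[0,0,0]},{"fingers":0.3,"delta_pos":[-4.5,0,0],"twist":[0,0,0]},{"fingers":-1,"delta_pos":[-1.5,0,0],"twist":[0,0,0]},{"fingers":-1,"delta_pos":[0,0,0],"twist":[0,0,0]}]'
python3 -c "
from h import *
need((0.532,0.38,0.1),88.4)
f=grab('side');save(f,'s7.png');cv2.imwrite('pics/s7z.png',cv2.resize(f['pixels'][300:480,100:400],None,fx=2.6,fy=2.6))
f=grab('top');cv2.imwrite('pics/t7z.png',cv2.resize(f['pixels'][180:400,60:220],None,fx=2.6,fy=2.6))"
```

```text
time: 13.38
tool_pos: [0.4693, 0.3806, 0.1533]
tool_rot: [0.507, -0.493, 0.506, 0.494]
contact_force: [0.6, 0.9, 0.7]
gripper_width: 0.233
t 13.38 p [0.4693 0.3806 0.1533] F [0.6 0.9 0.7] w 0.233 j [ 0.56  0.06  1.74  0.    1.34 -0.99]
toolx [ 8.0e-04  1.5e-03 -1.0e+00] jaw ang 88.49
twist tool deg [0.09 0.09 0.05]
shift cm (after turn) [ 5.33 -6.27  0.12]
```

View pics/s7z.png

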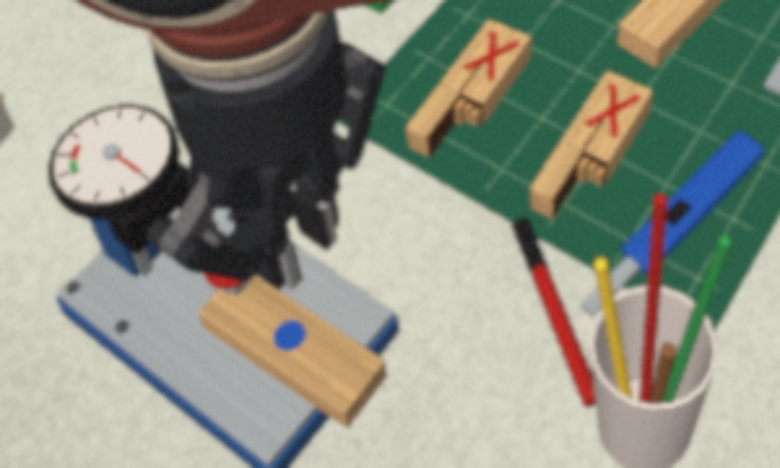

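View pics/t7z.png

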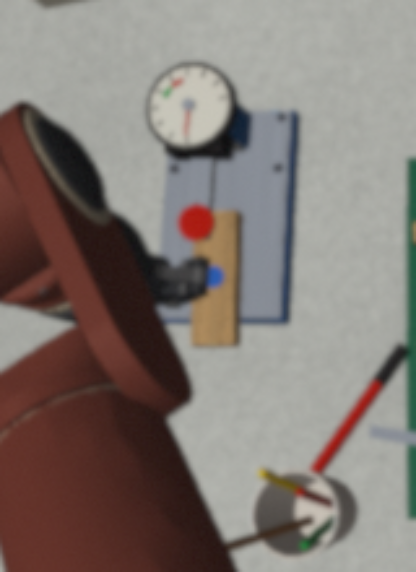

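Run:
```python
from h import *
f=grab('top');p=f['pixels'];hsv=cv2.cvtColor(p,cv2.COLOR_BGR2HSV)
for u,v in [(143,261),(152,261),(152,313),(134,313)]: print(np.round(pt(f,u,v,z=.044),4))
b=cv2.inRange(hsv,(100,120,60),(125,255,255));b[:,:130]=0;b[:,150:]=0;b[:270]=0;b[300:]=0
ys,xs=np.nonzero(b);print(len(xs),pt(f,xs.mean(),ys.mean(),.044))
f=grab('side');hsv=cv2.cvtColor(f['pixels'],cv2.COLOR_BGR2HSV)
b=cv2.inRange(hsv,(100,120,60),(125,255,255));b[:,:195]=0;b[:,225:]=0;b[:415]=0;b[440:]=0
ys,xs=np.nonzero(b);print(len(xs),pt(f,xs.mean(),ys.mean(),.044),pt(f,xs.mean(),ys.mean()))
```

```text
[0.549  0.3792 0.044 ]
[0.5483 0.3595 0.044 ]
[0.4382 0.3568 0.044 ]
[0.4391 0.3955 0.044 ]
31 [0.49552432 0.38047854 0.044     ]
83 [0.49694867 0.38048674 0.044     ] [0.49649065 0.3807962  0.04498163]
```

```bash
python3 -m inch '[{"fingers":-1,"delta_pos":[0,-2.1,0],"twist":[0,0,0]},{"fingers":-1,"delta_pos":[1,-2.1,0],"twist":[0,0,0]},{"fingers":-1,"delta_pos":[1.3,-2.1,0.1],"twist":[0,0,0]},{"fingers":-1,"delta_pos":[1.3,0,0],"twist":[0,0,0]},{"fingers":-1,"delta_pos":[0,0,0],"twist":[0,0,0]}]'
python3 -m inch '[{"fingers":-1,"delta_pos":[0.5,0,0],"twist":[0,0,0]},{"fingers":-1,"delta_pos":[0,0,0],"twist":[0,0,0]}]'
python3 -c "
from h import *
need((0.532,0.38,0.08),88.4)"
```

```text
time: 14.2
tool_pos: [0.5295, 0.3786, 0.1124]
tool_rot: [0.504, -0.492, 0.509, 0.494]
contact_force: [-0.5, -0.7, -0.2]
gripper_width: -0.0
time: 14.45
tool_pos: [0.531, 0.3796, 0.1106]
tool_rot: [0.506, -0.493, 0.507, 0.494]
contact_force: [0.3, -0.2, -0.7]
gripper_width: 0.003
t 14.45 p [0.531  0.3796 0.1106] F [ 0.3 -0.2 -0.7] w 0.003 j [ 0.51  0.22  1.64  0.    1.29 -1.04]
toolx [-2.e-03 -2.e-04 -1.e+00] jaw ang 88.52
twist tool deg [ 0.12 -0.01 -0.11]
shift cm (after turn) [ 3.06 -0.1   0.04]
```

```bash
python3 -m inch '[{"fingers":-1,"delta_pos":[1.2,-0.1,0],"twist":[0,0,0]},{"fingers":-1,"delta_pos":[1.2,0,0],"twist":[0,0,0]},{"fingers":-1,"delta_pos":[1,0,0],"twist":[0,0,0]},{"fingers":-1,"delta_pos":[0.6,0,0],"twist":[0,0,0]},{"fingers":-1,"delta_pos":[0,0,0],"twist":[0,0,0]}]'
python3 -m inch '[{"fingers":-1,"delta_pos":[0,0,0],"twist":[0,0,0]}]'
python3 -c "
from h import *
need((0.532,0.38,0.065),88.4)
f=grab('top');cv2.imwrite('pics/t8z.png',cv2.resize(f['pixels'][180:340,60:220],None,fx=3.5,fy=3.5))"
```

```text
time: 15.08
tool_pos: [0.5321, 0.3792, 0.0699]
tool_rot: [0.506, -0.493, 0.508, 0.494]
contact_force: [-0.2, -0.5, 2.0]
gripper_width: -0.002
time: 15.2
tool_pos: [0.5323, 0.3793, 0.0707]
tool_rot: [0.506, -0.493, 0.507, 0.494]
contact_force: [-1.4, -0.4, 1.5]
gripper_width: -0.001
t 15.2 p [0.5323 0.3793 0.0707] F [-1.4 -0.4  1.5] w -0.001 j [ 0.51  0.26  1.66  0.    1.22 -1.04]
toolx [-2.3e-03 -5.0e-04 -1.0e+00] jaw ang 88.5
twist tool deg [ 0.1  -0.03 -0.13]
shift cm (after turn) [0.57 0.03 0.07]
```

View pics/t8z.png

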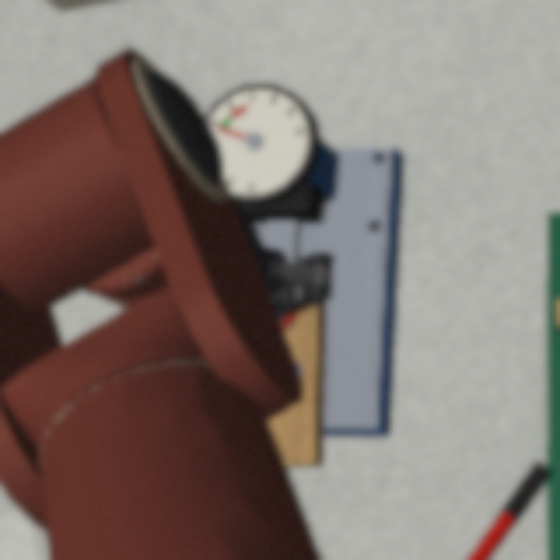

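```bash
python3 -m inch '[{"fingers":-1,"delta_pos":[0.3,0,0],"twist":[0,0,0]},{"fingers":-1,"delta_pos":[0,0,0],"twist":[0,0,0]},{"fingers":-1,"delta_pos":[0,0,0],"twist":[0,0,0]}]'
python3 -m inch '[{"fingers":-1,"delta_pos":[0.3,0,0],"twist":[0,0,0]},{"fingers":-1,"delta_pos":[0,0,0],"twist":[0,0,0]},{"fingers":-1,"delta_pos":[0,0,0],"twist":[0,0,0]}]'
python3 -m inch '[{"fingers":-1,"delta_pos":[0.2,0,0],"twist":[0,0,0]},{"fingers":-1,"delta_pos":[0,0,0],"twist":[0,0,0]},{"fingers":-1,"delta_pos":[0,0,0],"twist":[0,0,0]}]'
```

```text
time: 15.62
tool_pos: [0.5327, 0.3795, 0.0678]
tool_rot: [0.506, -0.493, 0.507, 0.494]
contact_force: [0.1, -0.3, 1.6]
gripper_width: -0.003
time: 16.0
tool_pos: [0.5326, 0.3795, 0.0647]
tool_rot: [0.506, -0.493, 0.507, 0.494]
contact_force: [0.7, -0.4, 2.3]
gripper_width: -0.003
time: 16.38
tool_pos: [0.5327, 0.3796, 0.0641]
tool_rot: [0.506, -0.493, 0.507, 0.494]
contact_force: [-3.2, -1.7, 8.4]
gripper_width: -0.001
```

```bash
python3 -m inch '[{"fingers":-1,"delta_pos":[0.05,0,0],"twist":[0,0,0]},{"fingers":-1,"delta_pos":[0,0,0],"twist":[0,0,0]},{"fingers":-1,"delta_pos":[0,0,0],"twist":[0,0,0]},{"fingers":-1,"delta_pos":[0,0,0],"twist":[0,0,0]}]'
python3 -c "
from h import *
f=grab('top');cv2.imwrite('pics/t9z.png',cv2.resize(f['pixels'][190:270,100:180],None,fx=7,fy=7,interpolation=cv2.INTER_CUBIC))
f=grab('side');cv2.imwrite('pics/s9z.png',cv2.resize(f['pixels'][320:440,100:220],None,fx=5,fy=5,interpolation=cv2.INTER_CUBIC))"
```

```text
time: 16.88
tool_pos: [0.5327, 0.3796, 0.064]
tool_rot: [0.506, -0.493, 0.507, 0.494]
contact_force: [-2.8, -1.9, 8.9]
gripper_width: -0.001
```

View pics/t9z.png

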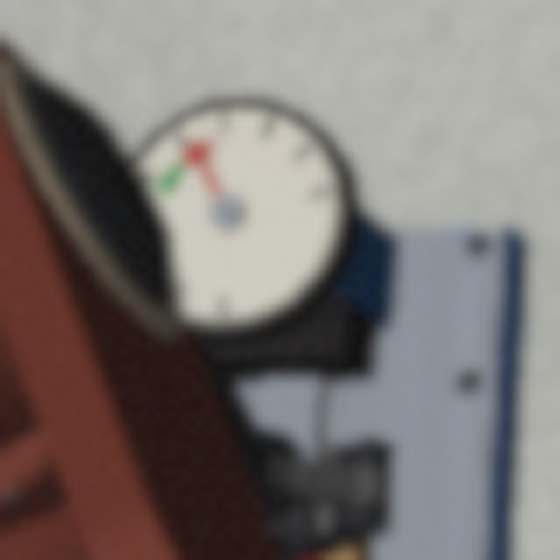

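View pics/s9z.png

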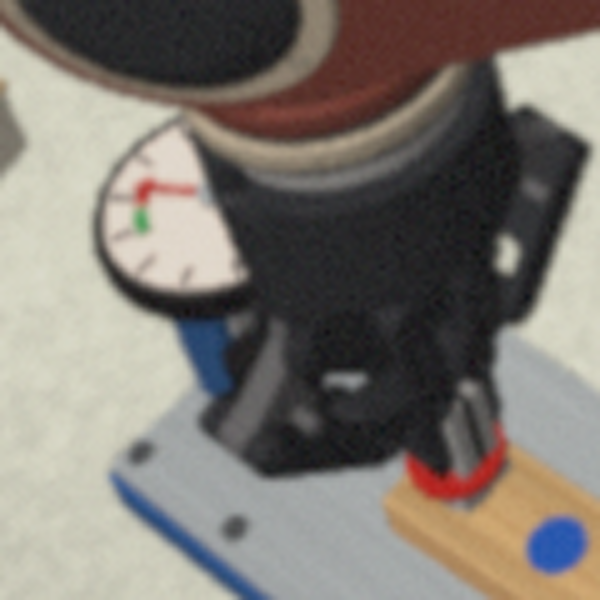

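```bash
python3 -m inch '[{"fingers":-1,"delta_pos":[-1.5,0,0],"twist":[0,0,0]},{"fingers":-1,"delta_pos":[-3,0,0],"twist":[0,0,0]},{"fingers":-1,"delta_pos":[-4,2,0],"twist":[0,0,0]},{"fingers":0.3,"delta_pos":[0,2.2,0],"twist":[0,0,0]},{"fingers":0.3,"delta_pos":[0,2.2,0],"twist":[0,0,0]}]'
python3 -m inch '[{"fingers":0.3,"delta_pos":[0,0,0],"twist":[0,0,0]},{"fingers":0.3,"delta_pos":[0,0,0],"twist":[0,0,0]}]'
python3 -c "
from h import *
need((0.469,0.38,0.034),88.4)
f=grab('side');cv2.imwrite('pics/s10z.png',cv2.resize(f['pixels'][300:480,100:400],None,fx=2.6,fy=2.6))"
```

```text
time: 17.6
tool_pos: [0.4681, 0.3812, 0.1481]
tool_rot: [0.506, -0.493, 0.507, 0.494]
contact_force: [-0.2, 0.1, 0.3]
gripper_width: 0.417
time: 17.85
tool_pos: [0.469, 0.3811, 0.1472]
tool_rot: [0.506, -0.493, 0.507, 0.494]
contact_force: [0.5, -0.4, 0.3]
gripper_width: 0.654
t 17.85 p [0.469  0.3811 0.1472] F [ 0.5 -0.4  0.3] w 0.654 j [ 0.56  0.07  1.74  0.    1.33 -0.99]
toolx [-1.5e-03 -2.0e-04 -1.0e+00] jaw ang 88.49
twist tool deg [ 0.09 -0.01 -0.09]
shift cm (after turn) [11.32 -0.   -0.11]
```

View pics/s10z.png

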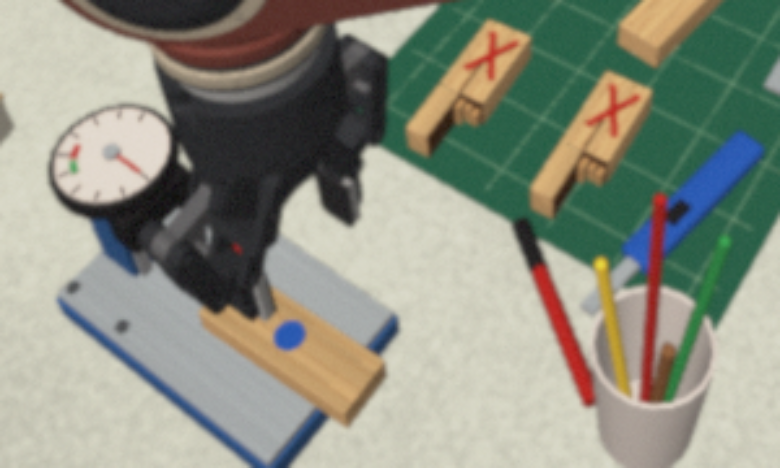

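```bash
python3 -m inch '[{"fingers":0.3,"delta_pos":[3.5,0,-0.1],"twist":[0,0,0]},{"fingers":0.3,"delta_pos":[3.5,0,0],"twist":[0,0,0]},{"fingers":0.3,"delta_pos":[2,0,0],"twist":[0,0,0]},{"fingers":0.3,"delta_pos":[1.2,0,0],"twist":[0,0,0]},{"fingers":0.3,"delta_pos":[0,0,0],"twist":[0,0,0]}]'
python3 -m inch '[{"fingers":0.3,"delta_pos":[0.8,0,0],"twist":[0,0,0]},{"fingers":0.3,"delta_pos":[0,0,0],"twist":[0,0,0]}]'
python3 -c "
from h import *
need((0.469,0.38,0.034),88.4)"
```

```text
time: 18.52
tool_pos: [0.4685, 0.38, 0.0448]
tool_rot: [0.506, -0.493, 0.507, 0.494]
contact_force: [0.0, 0.5, 0.2]
gripper_width: 0.651
time: 18.77
tool_pos: [0.4686, 0.3802, 0.0374]
tool_rot: [0.506, -0.493, 0.507, 0.494]
contact_force: [0.5, 1.0, 0.0]
gripper_width: 0.653
t 18.77 p [0.4686 0.3802 0.0374] F [0.5 1.  0. ] w 0.653 j [ 0.56  0.2   1.8   0.    1.15 -0.99]
toolx [-1.5e-03  1.0e-04 -1.0e+00] jaw ang 88.5
twist tool deg [ 0.1   0.   -0.08]
shift cm (after turn) [ 0.34 -0.05 -0.02]
```

```bash
python3 -m inch '[{"fingers":0.3,"delta_pos":[0.45,0,0],"twist":[0,0,0]},{"fingers":-1,"delta_pos":[0,0,0],"twist":[0,0,0]},{"fingers":-1,"delta_pos":[0,0,0],"twist":[0,0,0]},{"fingers":-1,"delta_pos":[0,0,0],"twist":[0,0,0]},{"fingers":-1,"delta_pos":[0,0,0],"twist":[0,0,0]}]'
python3 -m inch '[{"fingers":-1,"delta_pos":[-1.2,0,0],"twist":[0,0,0]},{"fingers":-1,"delta_pos":[0,2.3,0],"twist":[0,0,0]},{"fingers":-1,"delta_pos":[0,2.3,0],"twist":[0,0,0]},{"fingers":-1,"delta_pos":[0,1.2,0],"twist":[0,0,0]},{"fingers":-1,"delta_pos":[0,0,0],"twist":[0,0,0]}]'
python3 -c "
from h import *
need((0.42,0.38,0.26),88.4)"
```

```text
time: 19.4
tool_pos: [0.4686, 0.3802, 0.033]
tool_rot: [0.506, -0.493, 0.507, 0.494]
contact_force: [0.4, -0.6, 2.0]
gripper_width: 0.404
time: 20.02
tool_pos: [0.4101, 0.3817, 0.045]
tool_rot: [0.506, -0.493, 0.507, 0.494]
contact_force: [0.0, -1.0, 0.1]
gripper_width: 0.403
t 20.02 p [0.4101 0.3817 0.045 ] F [ 0.  -1.   0.1] w 0.403 j [ 0.62  0.09  1.9   0.    1.15 -0.93]
toolx [-0.0014  0.     -1.    ] jaw ang 88.54
twist tool deg [ 0.14 -0.   -0.08]
shift cm (after turn) [-21.5   -1.    -0.14]
```

```bash
python3 -m inch '[{"fingers":-1,"delta_pos":[-4,0,0],"twist":[-1,0,0]},{"fingers":-1,"delta_pos":[-5.5,0,0],"twist":[-1,0,0]},{"fingers":-1,"delta_pos":[-5.5,0,0],"twist":[-1,0,0]},{"fingers":-1,"delta_pos":[-5,0,0],"twist":[-1.5,0,0]},{"fingers":-1,"delta_pos":[-2,0,0],"twist":[0,0,0]}]'
python3 -c "
from h import *
need((0.55,-0.368,0.26),93)"
```

```text
time: 20.65
tool_pos: [0.4128, 0.3825, 0.2694]
tool_rot: [-0.489, 0.513, -0.485, -0.513]
contact_force: [-0.6, 0.3, -1.3]
gripper_width: 0.402
t 20.65 p [0.4128 0.3825 0.2694] F [-0.6  0.3 -1.3] w 0.402 j [ 0.61 -0.12  1.72  0.    1.54 -1.01]
toolx [ 0.0041  0.0039 -1.    ] jaw ang 92.95
twist tool deg [-0.05  0.21  0.25]
shift cm (after turn) [  0.94  -9.78 -75.66]
```

```bash
python3 -m inch '[{"fingers":-1,"delta_pos":[0,-0.7,-3],"twist":[0,0,0]},{"fingers":-1,"delta_pos":[0,-0.7,-5.5],"twist":[0,0,0]},{"fingers":-1,"delta_pos":[0,-0.7,-5.5],"twist":[0,0,0]},{"fingers":-1,"delta_pos":[0,-0.7,-5.5],"twist":[0,0,0]},{"fingers":-1,"delta_pos":[0,-0.7,-5.5],"twist":[0,0,0]}]'
python3 -m inch '[{"fingers":-1,"delta_pos":[0,-0.7,-5.5],"twist":[0,0,0]},{"fingers":-1,"delta_pos":[0,-0.7,-5.5],"twist":[0,0,0]},{"fingers":-1,"delta_pos":[0,-0.7,-5.5],"twist":[0,0,0]},{"fingers":-1,"delta_pos":[0,-0.7,-5.5],"twist":[0,0,0]},{"fingers":-1,"delta_pos":[0,-0.7,-5.5],"twist":[0,0,0]}]'
python3 -m inch '[{"fingers":-1,"delta_pos":[0,-0.7,-5.5],"twist":[0,0,0]},{"fingers":-1,"delta_pos":[0,-0.7,-5.5],"twist":[0,0,0]},{"fingers":-1,"delta_pos":[0,-0.7,-5.5],"twist":[0,0,0]},{"fingers":-1,"delta_pos":[0,0,-3],"twist":[0,0,0]},{"fingers":-1,"delta_pos":[0,0,0],"twist":[0,0,0]}]'
python3 -m inch '[{"fingers":-1,"delta_pos":[0,0,0],"twist":[0,0,0]}]'
python3 -c "
from h import *
need((0.55,-0.368,0.21),93)
f=grab('side');cv2.imwrite('pics/s11.png',f['pixels'])
f=grab('top');cv2.imwrite('pics/t11.png',f['pixels'])"
```

```text
time: 21.28
tool_pos: [0.4586, 0.1319, 0.2632]
tool_rot: [0.486, -0.512, 0.488, 0.514]
contact_force: [0.6, -0.2, -0.0]
gripper_width: 0.405
time: 21.9
tool_pos: [0.5079, -0.1411, 0.2631]
tool_rot: [0.486, -0.512, 0.488, 0.514]
contact_force: [0.5, 0.5, -0.7]
gripper_width: 0.402
time: 22.52
tool_pos: [0.5385, -0.3347, 0.2621]
tool_rot: [0.487, -0.51, 0.488, 0.514]
contact_force: [0.4, 1.1, 0.0]
gripper_width: 0.4
time: 22.65
tool_pos: [0.539, -0.3321, 0.2632]
tool_rot: [0.486, -0.512, 0.487, 0.514]
contact_force: [0.7, 0.1, -0.3]
gripper_width: 0.402
t 22.65 p [ 0.539  -0.3321  0.2632] F [ 0.7  0.1 -0.3] w 0.402 j [-0.67  0.06  1.56 -0.    1.53 -2.29]
toolx [-0.0034  0.0016 -1.    ] jaw ang 92.98
twist tool deg [-0.02  0.1  -0.19]
shift cm (after turn) [ 5.32 -0.91 -3.64]
```

View pics/s11.png

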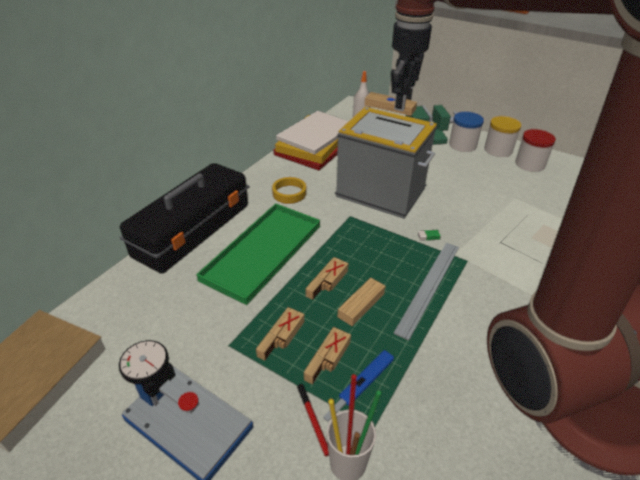

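View pics/t11.png

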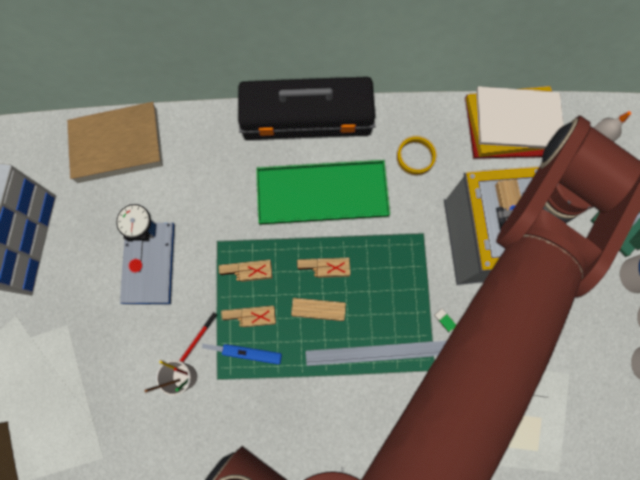

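```bash
python3 -m inch '[{"fingers":-1,"delta_pos":[0,-0.5,-1.8],"twist":[0,0,0]},{"fingers":-1,"delta_pos":[0,-0.4,-1.8],"twist":[0,0,0]},{"fingers":-1,"delta_pos":[2,0,0],"twist":[0,0,0]},{"fingers":-1,"delta_pos":[2,0,0],"twist":[0,0,0]},{"fingers":-1,"delta_pos":[0,0,0],"twist":[0,0,0]}]'
python3 -m inch '[{"fingers":-1,"delta_pos":[0,0,0],"twist":[0,0,0]}]'
python3 -c "
from h import *
need((0.551,-0.368,0.13),93)
f=grab('top');cv2.imwrite('pics/t12.png',cv2.resize(f['pixels'][150:300,430:580],None,fx=4,fy=4))
f=grab('side');cv2.imwrite('pics/s12.png',cv2.resize(f['pixels'][50:220,320:460],None,fx=4,fy=3.5))"
```

```text
time: 23.38
tool_pos: [0.5485, -0.3666, 0.22]
tool_rot: [0.486, -0.51, 0.487, 0.516]
contact_force: [0.1, 0.5, -1.1]
gripper_width: 0.402
time: 23.5
tool_pos: [0.55, -0.3677, 0.2243]
tool_rot: [0.486, -0.512, 0.487, 0.514]
contact_force: [0.0, -0.5, 0.4]
gripper_width: 0.402
t 23.5 p [ 0.55   -0.3677  0.2243] F [ 0.  -0.5  0.4] w 0.402 j [-0.7   0.14  1.53 -0.    1.47 -2.32]
toolx [-2.2e-03  4.0e-04 -1.0e+00] jaw ang 93.01
twist tool deg [ 0.01  0.03 -0.12]
shift cm (after turn) [ 9.43 -0.1  -0.03]
```

View pics/t12.png

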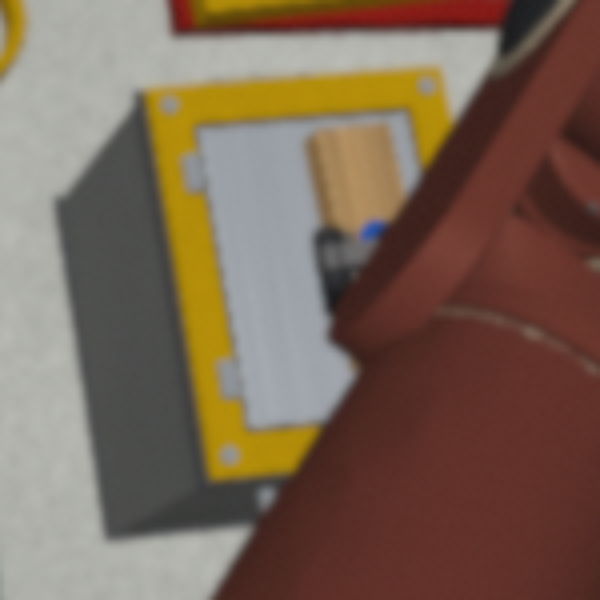

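View pics/s12.png

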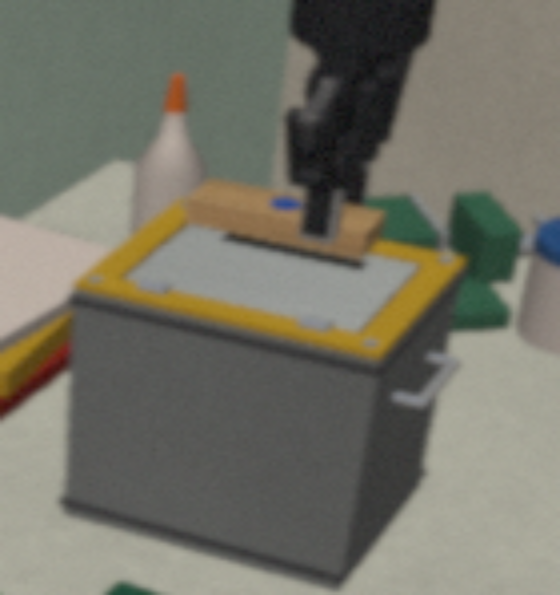

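```bash
python3 -m inch '[{"fingers":-1,"delta_pos":[2,-0.1,0],"twist":[0,0,0]},{"fingers":-1,"delta_pos":[1.5,0,0],"twist":[0,0,0]},{"fingers":-1,"delta_pos":[0,0,0],"twist":[0,0,0]}]'
python3 -m inch '[{"fingers":-1,"delta_pos":[1.5,0,0],"twist":[0,0,0]},{"fingers":-1,"delta_pos":[1.5,0,0],"twist":[0,0,0]},{"fingers":-1,"delta_pos":[0,0,0],"twist":[0,0,0]}]'
python3 -m inch '[{"fingers":-1,"delta_pos":[1.5,0,0],"twist":[0,0,0]},{"fingers":-1,"delta_pos":[1.5,0,0],"twist":[0,0,0]},{"fingers":-1,"delta_pos":[0,0,0],"twist":[0,0,0]},{"fingers":-1,"delta_pos":[0,0,0],"twist":[0,0,0]}]'
python3 -c "
from h import *
need((0.551,-0.368,0.13),93)"
```

```text
time: 23.98
tool_pos: [0.5502, -0.3674, 0.187]
tool_rot: [0.486, -0.511, 0.487, 0.515]
contact_force: [-1.0, -0.0, 1.2]
gripper_width: 0.404
time: 24.35
tool_pos: [0.5501, -0.3676, 0.1571]
tool_rot: [0.486, -0.511, 0.488, 0.514]
contact_force: [-0.7, -1.3, 0.2]
gripper_width: 0.4
time: 24.85
tool_pos: [0.5505, -0.3628, 0.1272]
tool_rot: [0.488, -0.509, 0.485, 0.517]
contact_force: [-1.2, 13.9, 3.2]
gripper_width: 0.397
t 24.85 p [ 0.5505 -0.3628  0.1272] F [-1.2 13.9  3.2] w 0.397 j [-0.7   0.22  1.61  0.    1.32 -2.32]
toolx [-0.0052  0.0104 -0.9999] jaw ang 93.08
twist tool deg [ 0.08  0.61 -0.27]
shift cm (after turn) [-0.28 -0.02 -0.52]
```

```bash
python3 -m inch '[{"fingers":-1,"delta_pos":[-1,0,0.3],"twist":[0,0,0]},{"fingers":-1,"delta_pos":[0,0,0.5],"twist":[0,0,0]},{"fingers":-1,"delta_pos":[0,0,0],"twist":[0,0,0]}]'
python3 -c "
from h import *
need((0.551,-0.36,0.137),93)
f=grab('top');cv2.imwrite('pics/t13.png',cv2.resize(f['pixels'][150:300,430:580],None,fx=4,fy=4))
f=grab('side');cv2.imwrite('pics/s13.png',cv2.resize(f['pixels'][50:220,320:460],None,fx=4,fy=3.5))"
```

```text
time: 25.22
tool_pos: [0.5509, -0.3603, 0.1401]
tool_rot: [-0.486, 0.513, -0.487, -0.513]
contact_force: [0.2, -2.2, 1.6]
gripper_width: 0.402
t 25.23 p [ 0.5509 -0.3603  0.1401] F [ 0.2 -2.2  1.6] w 0.402 j [-0.69  0.2   1.61 -0.    1.33 -2.31]
toolx [-6.e-04 -8.e-04 -1.e+00] jaw ang 92.99
twist tool deg [-0.01 -0.04 -0.03]
shift cm (after turn) [ 0.31 -0.02  0.03]
```

View pics/s13.png

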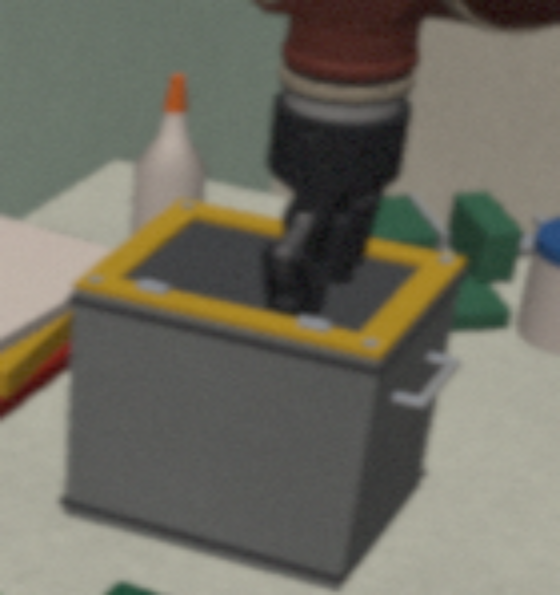

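```bash
python3 -m inch '[{"fingers":0,"delta_pos":[0,0,0],"twist":[0,0,0]},{"fingers":0,"delta_pos":[0,0,0],"twist":[0,0,0]},{"fingers":0,"delta_pos":[0,0,0],"twist":[0,0,0]}]'
python3 -m inch '[{"fingers":0.1,"delta_pos":[0,0,0],"twist":[0,0,0]},{"fingers":0.1,"delta_pos":[0,0,0],"twist":[0,0,0]},{"fingers":0.1,"delta_pos":[0,0,0],"twist":[0,0,0]}]'
python3 -c "
from h import *
f=grab('top');cv2.imwrite('pics/t14.png',cv2.resize(f['pixels'][150:300,430:580],None,fx=4,fy=4))"
```

```text
time: 25.7
tool_pos: [0.5506, -0.3604, 0.1396]
tool_rot: [0.486, -0.513, 0.487, 0.513]
contact_force: [1.3, -2.4, 0.8]
gripper_width: 0.5
time: 26.08
tool_pos: [0.5506, -0.3617, 0.1402]
tool_rot: [-0.486, 0.513, -0.488, -0.512]
contact_force: [-0.4, -7.9, 0.9]
gripper_width: 0.547
```

View pics/t14.png

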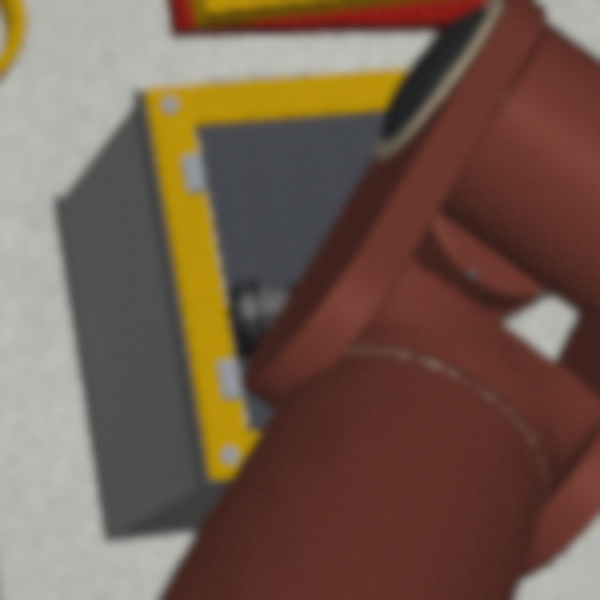

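```bash
python3 -m inch '[{"fingers":0,"delta_pos":[0,0,0],"twist":[0,0,0]},{"fingers":0,"delta_pos":[-1.5,0,0],"twist":[0,0,0]},{"fingers":0,"delta_pos":[-3,0,0],"twist":[0,0,0]},{"fingers":0,"delta_pos":[-5,0,0],"twist":[0,0,0]},{"fingers":0,"delta_pos":[-4,0,0],"twist":[0,0,0]}]'
python3 -c "
from h import *
need((0.4,-0.2,0.26),93)
f=grab('side');cv2.imwrite('pics/s15.png',f['pixels'])"
```

```text
time: 26.75
tool_pos: [0.551, -0.359, 0.2772]
tool_rot: [0.487, -0.513, 0.487, 0.514]
contact_force: [0.5, 0.3, -0.5]
gripper_width: 0.497
t 26.75 p [ 0.551  -0.359   0.2772] F [ 0.5  0.3 -0.5] w 0.497 j [-0.69  0.11  1.48  0.    1.56 -2.31]
toolx [-0.001   0.0012 -1.    ] jaw ang 93.04
twist tool deg [ 0.04  0.07 -0.06]
shift cm (after turn) [ 1.72 14.24 16.67]
```

View pics/s15.png

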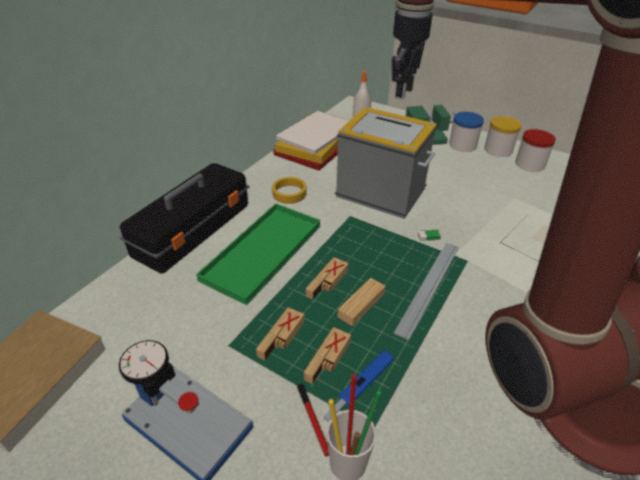

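```bash
cat > m.py <<'E'
from h import *
def blanks(f,zt=0.0235):
    p=f['pixels'];hsv=cv2.cvtColor(p,cv2.COLOR_BGR2HSV)
    m=cv2.inRange(hsv,(8,50,100),(28,200,255))
    r=np.zeros_like(m);r[245:335,215:432]=255
    red=cv2.inRange(hsv,(0,120,80),(8,255,255))|cv2.inRange(hsv,(170,120,80),(180,255,255))
    m=cv2.morphologyEx((m|red)&r,cv2.MORPH_CLOSE,np.ones((3,3)))
    cs,_=cv2.findContours(m,cv2.RETR_EXTERNAL,cv2.CHAIN_APPROX_NONE)
    for c in cs:
        if cv2.contourArea(c)<200:continue
        w=np.array([pt(f,*q[0],z=zt)[:2] for q in c],dtype=np.float32)
        b=cv2.minAreaRect(w*1000);(a,e)=b[1];an=b[2]
        if a>e: an-=90;a,e=e,a
        print(cv2.boundingRect(c),'c',np.round(b[0],1),'size',round(a,1),round(e,1),'jaw',round(an,1))
if __name__=='__main__':
    f=grab('top');save(f,'t_m.png');blanks(f)
E
python3 m.py
```

```text
(222, 306, 54, 21) c [426.2 158. ] size 38.2 110.4 jaw 3.2
(292, 298, 53, 23) c [437.2  11.7] size 38.3 110.6 jaw -7.7
(219, 260, 53, 21) c [523.5 163.7] size 38.7 111.0 jaw 3.9
(297, 258, 53, 19) c [525.   -2.6] size 38.3 110.8 jaw -0.5
```

View pics/t_m.png

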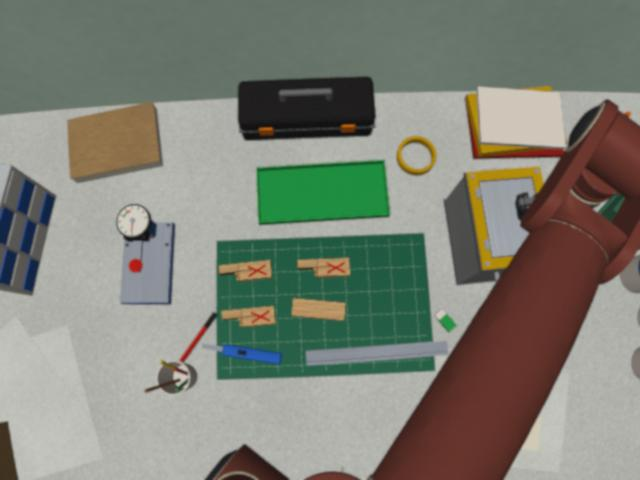

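```bash
python3 -m inch '[{"fingers":0.5,"delta_pos":[0,0,0],"twist":[10.4,0,0]},{"fingers":0.5,"delta_pos":[0,0,0],"twist":[10.4,0,0]},{"fingers":0.5,"delta_pos":[0,0,0],"twist":[10.4,0,0]},{"fingers":0.5,"delta_pos":[0,0,0],"twist":[10.4,0,0]},{"fingers":0.5,"delta_pos":[0,0,0],"twist":[10.4,0,0]}]'
python3 -m inch '[{"fingers":0.5,"delta_pos":[0,0,0],"twist":[10.4,0,0]},{"fingers":0.5,"delta_pos":[0,0,0],"twist":[10.4,0,0]},{"fingers":0.5,"delta_pos":[0,0,0],"twist":[10.4,0,0]},{"fingers":0.5,"delta_pos":[0,0,0],"twist":[10.4,0,0]},{"fingers":0.5,"delta_pos":[0,0,0],"twist":[0,0,0]}]'
python3 -c "
from h import *
need((0.526,-0.024,0.1),-0.5)"
```

```text
time: 27.48
tool_pos: [0.5505, -0.3588, 0.2736]
tool_rot: [0.662, -0.245, 0.664, 0.247]
contact_force: [0.5, 0.4, 0.2]
gripper_width: 0.75
time: 28.1
tool_pos: [0.5506, -0.3591, 0.2737]
tool_rot: [0.706, 0.004, 0.708, -0.002]
contact_force: [0.0, 0.5, -0.3]
gripper_width: 0.751
t 28.1 p [ 0.5506 -0.3591  0.2737] F [ 0.   0.5 -0.3] w 0.751 j [-0.69  0.11  1.48 -0.    1.55 -0.68]
toolx [-0.0031  0.0021 -1.    ] jaw ang -0.45
twist tool deg [ 0.05 -0.18 -0.12]
shift cm (after turn) [17.37 33.49 -2.75]
```

```bash
python3 -m inch '[{"fingers":0.5,"delta_pos":[0,5.6,-0.45],"twist":[0,0,0]},{"fingers":0.5,"delta_pos":[0,5.6,-0.45],"twist":[0,0,0]},{"fingers":0.5,"delta_pos":[1.5,5.6,-0.45],"twist":[0,0,0]},{"fingers":0.5,"delta_pos":[2.5,5.6,-0.45],"twist":[0,0,0]},{"fingers":0.5,"delta_pos":[2.5,5.6,-0.45],"twist":[0,0,0]}]'
python3 -m inch '[{"fingers":0.5,"delta_pos":[2.5,5.5,-0.45],"twist":[0,0,0]},{"fingers":0.5,"delta_pos":[4,0,0],"twist":[0,0,0]},{"fingers":0.5,"delta_pos":[4,0,0],"twist":[0,0,0]},{"fingers":0.5,"delta_pos":[2,0,0],"twist":[0,0,0]},{"fingers":0.5,"delta_pos":[0,0,0],"twist":[0,0,0]}]'
python3 -m inch '[{"fingers":0.5,"delta_pos":[0,0,0],"twist":[0,0,0]}]'
python3 -c "
from h import *
need((0.526,-0.024,0.009),-0.5)"
```

```text
time: 28.72
tool_pos: [0.5305, -0.0777, 0.2089]
tool_rot: [0.707, 0.003, 0.708, -0.002]
contact_force: [1.9, -0.3, 0.6]
gripper_width: 0.753
time: 29.35
tool_pos: [0.5249, -0.0241, 0.0823]
tool_rot: [0.705, 0.003, 0.71, -0.002]
contact_force: [-0.1, 0.8, 0.1]
gripper_width: 0.744
time: 29.48
tool_pos: [0.5276, -0.0248, 0.0857]
tool_rot: [0.707, 0.003, 0.707, -0.003]
contact_force: [0.7, -0.7, 0.0]
gripper_width: 0.748
t 29.48 p [ 0.5276 -0.0248  0.0857] F [ 0.7 -0.7  0. ] w 0.748 j [-0.19 -0.04  1.96 -0.    1.22 -0.18]
toolx [-4.e-04 -1.e-04 -1.e+00] jaw ang -0.53
twist tool deg [-0.03 -0.02  0.01]
shift cm (after turn) [ 7.67  0.08 -0.16]
```

```bash
python3 -m inch '[{"fingers":0.5,"delta_pos":[2.5,0.1,-0.1],"twist":[0,0,0]},{"fingers":0.5,"delta_pos":[2.5,0,0],"twist":[0,0,0]},{"fingers":0.5,"delta_pos":[1.5,0,0],"twist":[0,0,0]},{"fingers":0.5,"delta_pos":[0.8,0,0],"twist":[0,0,0]},{"fingers":0.5,"delta_pos":[0,0,0],"twist":[0,0,0]}]'
python3 -m inch '[{"fingers":0.5,"delta_pos":[0,0,0],"twist":[0,0,0]}]'
python3 -c "
from h import *
need((0.526,-0.024,0.008),-0.5)
f=grab('side');cv2.imwrite('pics/s16.png',cv2.resize(f['pixels'][180:400,220:440],None,fx=2.7,fy=2.7))"
```

```text
time: 30.1
tool_pos: [0.5261, -0.0238, 0.0119]
tool_rot: [0.707, 0.004, 0.708, -0.004]
contact_force: [-0.0, 0.6, 0.1]
gripper_width: 0.75
time: 30.22
tool_pos: [0.5268, -0.0239, 0.0126]
tool_rot: [0.707, 0.004, 0.707, -0.004]
contact_force: [-0.6, -0.0, -0.1]
gripper_width: 0.753
t 30.23 p [ 0.5268 -0.0239  0.0126] F [-0.6 -0.  -0.1] w 0.753 j [-0.19  0.07  1.99 -0.    1.08 -0.18]
toolx [-0.e+00 -4.e-04 -1.e+00] jaw ang -0.6
twist tool deg [-0.1  -0.    0.02]
shift cm (after turn) [ 0.46 -0.01 -0.08]
```

View pics/s16.png

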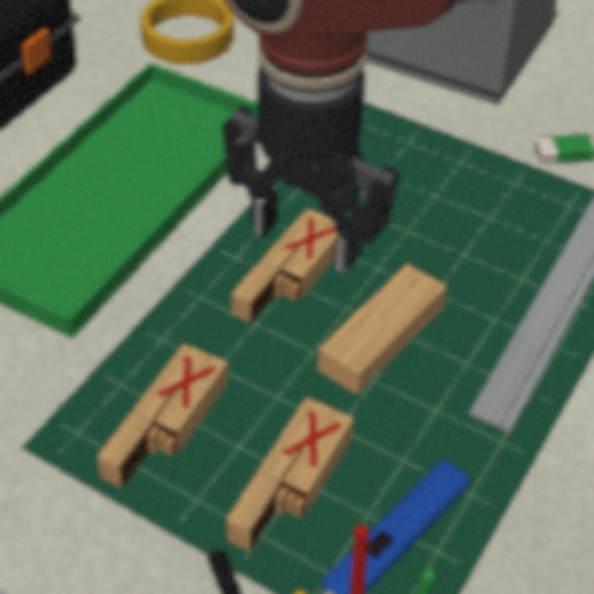

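```bash
python3 -m inch '[{"fingers":0.5,"delta_pos":[0.4,0,-0.1],"twist":[0,0,0]},{"fingers":-1,"delta_pos":[0,0,0],"twist":[0,0,0]},{"fingers":-1,"delta_pos":[0,0,0],"twist":[0,0,0]},{"fingers":-1,"delta_pos":[0,0,0],"twist":[0,0,0]},{"fingers":-1,"delta_pos":[0,0,0],"twist":[0,0,0]}]'
python3 -m inch '[{"fingers":-1,"delta_pos":[-2,0,0],"twist":[0,0,0]},{"fingers":-1,"delta_pos":[-5,0,0],"twist":[0,0,0]},{"fingers":-1,"delta_pos":[-6,0,0],"twist":[0,0,0]},{"fingers":-1,"delta_pos":[-6,0,0],"twist":[0,0,0]},{"fingers":-1,"delta_pos":[-6,0,0],"twist":[0,0,0]}]'
python3 -m inch '[{"fingers":-1,"delta_pos":[0,0,0],"twist":[10,0,0]},{"fingers":-1,"delta_pos":[0,0,0],"twist":[10,0,0]},{"fingers":-1,"delta_pos":[0,0,0],"twist":[10,0,0]},{"fingers":-1,"delta_pos":[0,0,0],"twist":[10,0,0]},{"fingers":-1,"delta_pos":[0,0,0],"twist":[10,0,0]}]'
python3 -m inch '[{"fingers":-1,"delta_pos":[0,0,0],"twist":[10,0,0]},{"fingers":-1,"delta_pos":[0,0,0],"twist":[10,0,0]},{"fingers":-1,"delta_pos":[0,0,0],"twist":[10,0,0]},{"fingers":-1,"delta_pos":[0,0,0],"twist":[6,0,0]},{"fingers":-1,"delta_pos":[0,0,0],"twist":[0,0,0]}]'
python3 -c "
from h import *
need((0.554,-0.366,0.26),-87)
f=grab('side');cv2.imwrite('pics/s17.png',f['pixels'])"
```

```text
time: 30.9
tool_pos: [0.5252, -0.0238, 0.0079]
tool_rot: [0.707, 0.004, 0.708, -0.004]
contact_force: [0.5, 0.3, 2.0]
gripper_width: 0.405
time: 31.52
tool_pos: [0.5247, -0.0237, 0.259]
tool_rot: [0.706, 0.004, 0.708, -0.004]
contact_force: [1.3, 1.1, -1.3]
gripper_width: 0.404
time: 32.15
tool_pos: [0.5249, -0.0237, 0.2569]
tool_rot: [0.637, 0.304, 0.639, -0.304]
contact_force: [-0.7, 0.5, -0.9]
gripper_width: 0.407
time: 32.78
tool_pos: [0.525, -0.0237, 0.257]
tool_rot: [0.514, 0.484, 0.516, -0.485]
contact_force: [-0.3, 0.2, -0.3]
gripper_width: 0.406
t 32.77 p [ 0.525  -0.0237  0.257 ] F [-0.3  0.2 -0.3] w 0.406 j [-0.19 -0.2   1.81 -0.    1.53  1.32]
toolx [-2.8e-03  1.0e-04 -1.0e+00] jaw ang -86.53
twist tool deg [ 0.47 -0.02  0.16]
shift cm (after turn) [-0.3   1.1  34.33]
```

View pics/s17.png

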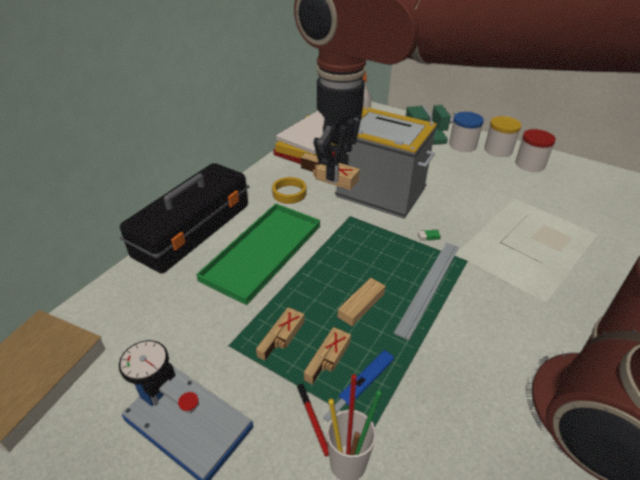

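```bash
python3 -m inch '[{"fingers":-1,"delta_pos":[0,0.18,4],"twist":[0.4,0,0]},{"fingers":-1,"delta_pos":[0,0.18,5.5],"twist":[0,0,0]},{"fingers":-1,"delta_pos":[0,0.18,5.5],"twist":[0,0,0]},{"fingers":-1,"delta_pos":[0,0.18,5.5],"twist":[0,0,0]},{"fingers":-1,"delta_pos":[0,0.18,5.5],"twist":[0,0,0]}]'
python3 -m inch '[{"fingers":-1,"delta_pos":[0,0.2,5],"twist":[0,0,0]},{"fingers":-1,"delta_pos":[0,0,3.3],"twist":[0,0,0]},{"fingers":-1,"delta_pos":[0,0,0],"twist":[0,0,0]},{"fingers":-1,"delta_pos":[0,0,0],"twist":[0,0,0]}]'
python3 -c "
from h import *
need((0.554,-0.366,0.215),-87)
f=grab('side');cv2.imwrite('pics/s18.png',cv2.resize(f['pixels'][50:220,320:460],None,fx=4,fy=3.5))"
```

```text
time: 33.45
tool_pos: [0.5481, -0.2846, 0.2574]
tool_rot: [0.513, 0.486, 0.514, -0.487]
contact_force: [0.4, 0.4, -0.9]
gripper_width: 0.404
time: 33.95
tool_pos: [0.5544, -0.365, 0.2572]
tool_rot: [0.512, 0.486, 0.514, -0.487]
contact_force: [0.5, 0.2, 0.1]
gripper_width: 0.404
t 33.95 p [ 0.5544 -0.365   0.2572] F [0.5 0.2 0.1] w 0.404 j [-0.69  0.13  1.49 -0.    1.53  0.82]
toolx [-0.0023  0.001  -1.    ] jaw ang -86.95
twist tool deg [ 0.05 -0.06  0.13]
shift cm (after turn) [ 4.22 -0.05  0.09]
```

View pics/s18.png

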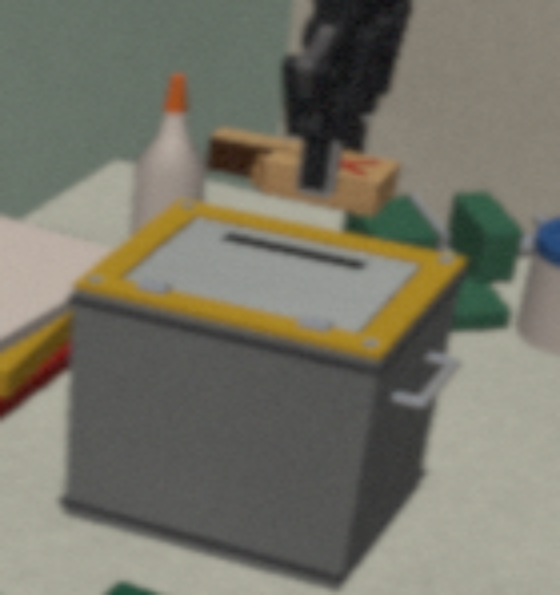

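Well held and aligned. Pushing down to z ≈ 0.14.

```bash
python3 -m inch '[{"fingers":-1,"delta_pos":[2.5,0,0],"twist":[0,0,0]},{"fingers":-1,"delta_pos":[2.5,0,0],"twist":[0,0,0]},{"fingers":-1,"delta_pos":[2,0,0],"twist":[0,0,0]},{"fingers":-1,"delta_pos":[0,0,0],"twist":[0,0,0]}]'
python3 -m inch '[{"fingers":-1,"delta_pos":[2,0,0],"twist":[0,0,0]},{"fingers":-1,"delta_pos":[1.5,0,0],"twist":[0,0,0]},{"fingers":-1,"delta_pos":[1.2,0,0],"twist":[0,0,0]},{"fingers":-1,"delta_pos":[0,0,0],"twist":[0,0,0]},{"fingers":-1,"delta_pos":[0,0,0],"twist":[0,0,0]}]'
python3 -c "
from h import *
need((0.554,-0.364,0.14),-87)
f=grab('side');cv2.imwrite('pics/s19.png',cv2.resize(f['pixels'][50:220,320:460],None,fx=4,fy=3.5))"
```

```text
time: 34.5
tool_pos: [0.5538, -0.3645, 0.186]
tool_rot: [0.512, 0.486, 0.515, -0.487]
contact_force: [-0.9, -0.1, 2.2]
gripper_width: 0.405
time: 35.12
tool_pos: [0.5541, -0.3663, 0.1406]
tool_rot: [0.513, 0.486, 0.513, -0.488]
contact_force: [-0.6, -2.8, -0.9]
gripper_width: 0.405
t 35.12 p [ 0.5541 -0.3663  0.1406] F [-0.6 -2.8 -0.9] w 0.405 j [-0.7   0.21  1.59 -0.    1.34  0.82]
toolx [-0.0021 -0.001  -1.    ] jaw ang -87.01
twist tool deg [-0.01  0.05  0.12]
shift cm (after turn) [ 0.06  0.   -0.23]
```

View pics/s19.png

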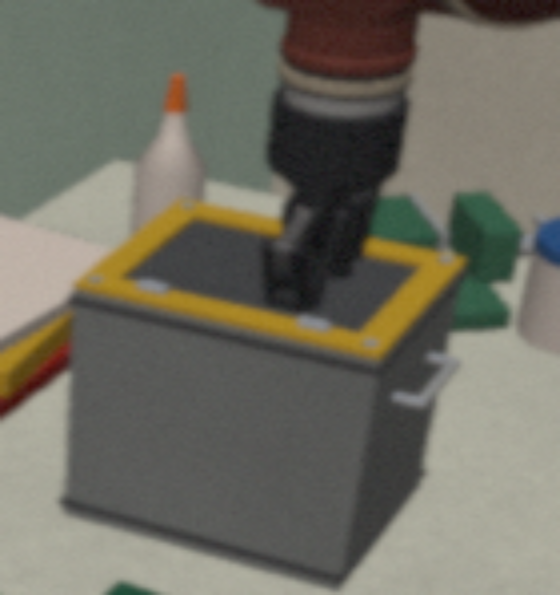

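```bash
python3 -m inch '[{"fingers":0,"delta_pos":[0,0,0],"twist":[0,0,0]},{"fingers":0,"delta_pos":[0,0,0],"twist":[0,0,0]},{"fingers":0,"delta_pos":[0,0,0],"twist":[0,0,0]},{"fingers":0,"delta_pos":[0,0,0],"twist":[0,0,0]}]'
python3 -m inch '[{"fingers":0.05,"delta_pos":[0,0,0],"twist":[0,0,0]},{"fingers":0,"delta_pos":[-1.5,0,0],"twist":[0,0,0]},{"fingers":0,"delta_pos":[-3,0,0],"twist":[0,0,0]},{"fingers":0,"delta_pos":[-5,0,0],"twist":[0,0,0]},{"fingers":0,"delta_pos":[-4,0,0],"twist":[0,0,0]}]'
python3 -c "
from h import *
need((0.426,0.137,0.26),3)
f=grab('side');cv2.imwrite('pics/s20.png',f['pixels'])"
python3 m.py
```

```text
time: 35.67
tool_pos: [0.5545, -0.3648, 0.141]
tool_rot: [0.512, 0.487, 0.514, -0.487]
contact_force: [-1.2, 4.7, 3.3]
gripper_width: 0.502
time: 36.3
tool_pos: [0.5547, -0.3664, 0.2787]
tool_rot: [0.513, 0.486, 0.512, -0.487]
contact_force: [-0.4, 1.1, -0.1]
gripper_width: 0.499
t 36.3 p [ 0.5547 -0.3664  0.2787] F [-0.4  1.1 -0.1] w 0.499 j [-0.69  0.12  1.46 -0.    1.56  0.82]
toolx [ 1.e-04 -2.e-03 -1.e+00] jaw ang -87.04
twist tool deg [89.96  0.09 -0.09]
shift cm (after turn) [  1.87 -50.94  10.22]
(222, 306, 54, 21) c [426.2 158. ] size 38.2 110.4 jaw 3.2
(294, 282, 54, 23) c [470.4   5.2] size 38.0 110.7 jaw -7.7
(219, 260, 53, 21) c [523.4 163.6] size 38.5 111.2 jaw 3.8
```

View pics/s20.png

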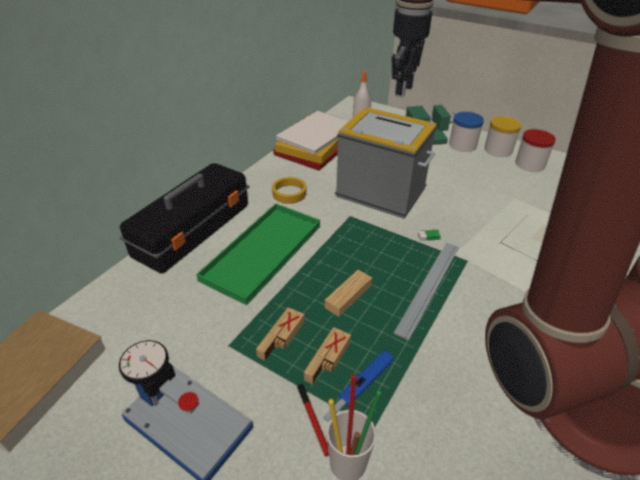

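```bash
python3 -m inch '[{"fingers":0.5,"delta_pos":[0,0,0],"twist":[-9.9,0,0]},{"fingers":0.5,"delta_pos":[0,0,0],"twist":[-9.9,0,0]},{"fingers":0.5,"delta_pos":[0,0,0],"twist":[-9.9,0,0]},{"fingers":0.5,"delta_pos":[0,0,0],"twist":[-9.9,0,0]},{"fingers":0.5,"delta_pos":[0,0,0],"twist":[-9.9,0,0]}]'
python3 -m inch '[{"fingers":0.5,"delta_pos":[0,0,0],"twist":[-9.9,0,0]},{"fingers":0.5,"delta_pos":[0,0,0],"twist":[-9.9,0,0]},{"fingers":0.5,"delta_pos":[0,0,0],"twist":[-9.9,0,0]},{"fingers":0.5,"delta_pos":[0,0,0],"twist":[0,0,0]}]'
python3 -c "
from h import *
need((0.471,0.005,0.09),-7.7)"
```

```text
time: 37.02
tool_pos: [0.5543, -0.3659, 0.275]
tool_rot: [0.669, 0.225, 0.671, -0.226]
contact_force: [0.4, -0.5, -0.4]
gripper_width: 0.748
time: 37.52
tool_pos: [0.5543, -0.3658, 0.275]
tool_rot: [0.705, 0.049, 0.706, -0.049]
contact_force: [0.2, -0.2, 0.3]
gripper_width: 0.751
t 37.52 p [ 0.5543 -0.3658  0.275 ] F [ 0.2 -0.2  0.3] w 0.751 j [-0.69  0.12  1.47 -0.    1.55 -0.56]
toolx [-2.3e-03  2.0e-04 -1.0e+00] jaw ang -7.94
twist tool deg [-0.24 -0.13  0.  ]
shift cm (after turn) [ 18.5   35.63 -13.22]
```

```bash
python3 -m inch '[{"fingers":0.5,"delta_pos":[0,5.1,-1.9],"twist":[0,0,0]},{"fingers":0.5,"delta_pos":[0,5.1,-1.9],"twist":[0,0,0]},{"fingers":0.5,"delta_pos":[0,5.1,-1.9],"twist":[0,0,0]},{"fingers":0.5,"delta_pos":[1.5,5.1,-1.9],"twist":[0,0,0]},{"fingers":0.5,"delta_pos":[2,5.1,-1.9],"twist":[0,0,0]}]'
python3 -m inch '[{"fingers":0.5,"delta_pos":[3,5.1,-1.9],"twist":[0,0,0]},{"fingers":0.5,"delta_pos":[3,5.1,-1.8],"twist":[0,0,0]},{"fingers":0.5,"delta_pos":[4,0,0],"twist":[0,0,0]},{"fingers":0.5,"delta_pos":[4,0,0],"twist":[0,0,0]},{"fingers":0.5,"delta_pos":[0,0,0],"twist":[0,0,0]}]'
python3 -m inch '[{"fingers":0.5,"delta_pos":[0,0,0],"twist":[0,0,0]},{"fingers":0.5,"delta_pos":[0,0,0],"twist":[0,0,0]}]'
python3 -c "
from h import *
need((0.471,0.005,0.009),-7.7)"
```

```text
time: 38.15
tool_pos: [0.4948, -0.0988, 0.2409]
tool_rot: [0.705, 0.049, 0.705, -0.05]
contact_force: [0.6, -0.1, -1.1]
gripper_width: 0.749
time: 38.78
tool_pos: [0.4689, 0.0064, 0.0972]
tool_rot: [0.702, 0.049, 0.709, -0.049]
contact_force: [0.2, 0.1, -0.1]
gripper_width: 0.75
time: 39.02
tool_pos: [0.4736, 0.0055, 0.1031]
tool_rot: [0.706, 0.048, 0.705, -0.049]
contact_force: [-0.0, -0.1, 0.4]
gripper_width: 0.751
t 39.02 p [0.4736 0.0055 0.1031] F [-0.  -0.1  0.4] w 0.751 j [-0.15 -0.2   2.08 -0.    1.27 -0.01]
toolx [ 2.3e-03 -7.0e-04 -1.0e+00] jaw ang -7.87
twist tool deg [-0.17  0.14  0.02]
shift cm (after turn) [ 9.41 -0.08 -0.25]
```

```bash
python3 -m inch '[{"fingers":0.5,"delta_pos":[3,0,-0.2],"twist":[0,0,0]},{"fingers":0.5,"delta_pos":[3,0,0],"twist":[0,0,0]},{"fingers":0.5,"delta_pos":[2,0,0],"twist":[0,0,0]},{"fingers":0.5,"delta_pos":[1,0,0],"twist":[0,0,0]},{"fingers":0.5,"delta_pos":[0,0,0],"twist":[0,0,0]}]'
python3 -m inch '[{"fingers":0.5,"delta_pos":[0,0,0],"twist":[0,0,0]}]'
python3 -c "
from h import *
need((0.471,0.005,0.008),-7.7)"
```

```text
time: 39.65
tool_pos: [0.4702, 0.006, 0.0112]
tool_rot: [0.705, 0.048, 0.706, -0.048]
contact_force: [-0.5, -0.4, 0.9]
gripper_width: 0.753
time: 39.78
tool_pos: [0.471, 0.006, 0.0121]
tool_rot: [0.706, 0.048, 0.705, -0.048]
contact_force: [0.5, -0.2, -0.2]
gripper_width: 0.75
t 39.77 p [0.471  0.006  0.0121] F [ 0.5 -0.2 -0.2] w 0.75 j [-0.15 -0.07  2.13 -0.    1.08 -0.01]
toolx [ 6.e-04 -4.e-04 -1.e+00] jaw ang -7.81
twist tool deg [-0.11  0.04  0.02]
shift cm (after turn) [ 0.41 -0.1   0.01]
```

```bash
python3 -m inch '[{"fingers":0.5,"delta_pos":[0.4,-0.1,0],"twist":[0,0,0]},{"fingers":-1,"delta_pos":[0,0,0],"twist":[0,0,0]},{"fingers":-1,"delta_pos":[0,0,0],"twist":[0,0,0]},{"fingers":-1,"delta_pos":[0,0,0],"twist":[0,0,0]},{"fingers":-1,"delta_pos":[0,0,0],"twist":[0,0,0]}]'
python3 -m inch '[{"fingers":-1,"delta_pos":[-2,0,0],"twist":[0,0,0]},{"fingers":-1,"delta_pos":[-5,0,0],"twist":[0,0,0]},{"fingers":-1,"delta_pos":[-4,0,0],"twist":[0,0,0]},{"fingers":-1,"delta_pos":[0,0,0],"twist":[10.1,0,0]},{"fingers":-1,"delta_pos":[0,0,0],"twist":[10.1,0,0]}]'
python3 -m inch '[{"fingers":-1,"delta_pos":[0,0,0],"twist":[10.1,0,0]},{"fingers":-1,"delta_pos":[0,0,0],"twist":[10.1,0,0]},{"fingers":-1,"delta_pos":[0,0,0],"twist":[10.1,0,0]},{"fingers":-1,"delta_pos":[0,0,0],"twist":[10.1,0,0]},{"fingers":-1,"delta_pos":[0,0,0],"twist":[10.1,0,0]}]'
python3 -m inch '[{"fingers":-1,"delta_pos":[0,0,0],"twist":[10.1,0,0]},{"fingers":-1,"delta_pos":[0,0,0],"twist":[0,0,0]},{"fingers":-1,"delta_pos":[0,0,0],"twist":[0,0,0]}]'
python3 -c "
from h import *
need((0.6946,-0.0074,0.1),-88.6)
f=grab('side');cv2.imwrite('pics/s21.png',f['pixels'])"
```

```text
time: 40.4
tool_pos: [0.4702, 0.0051, 0.0072]
tool_rot: [0.705, 0.048, 0.706, -0.048]
contact_force: [0.3, 0.5, 4.0]
gripper_width: 0.401
time: 41.02
tool_pos: [0.4698, 0.0052, 0.1169]
tool_rot: [0.685, 0.173, 0.686, -0.173]
contact_force: [0.3, -0.4, -1.2]
gripper_width: 0.402
time: 41.65
tool_pos: [0.4692, 0.0053, 0.1159]
tool_rot: [0.545, 0.448, 0.547, -0.45]
contact_force: [0.4, 0.2, -1.0]
gripper_width: 0.405
time: 42.02
tool_pos: [0.4695, 0.0053, 0.1163]
tool_rot: [0.506, 0.493, 0.507, -0.494]
contact_force: [0.0, -0.5, -0.8]
gripper_width: 0.404
t 42.02 p [0.4695 0.0053 0.1163] F [ 0.  -0.5 -0.8] w 0.404 j [-0.15 -0.23  2.07 -0.    1.3   1.4 ]
toolx [-0.0025  0.     -1.    ] jaw ang -88.47
twist tool deg [ 0.13 -0.01  0.14]
shift cm (after turn) [ 1.63 22.47  1.82]
```

View pics/s21.png

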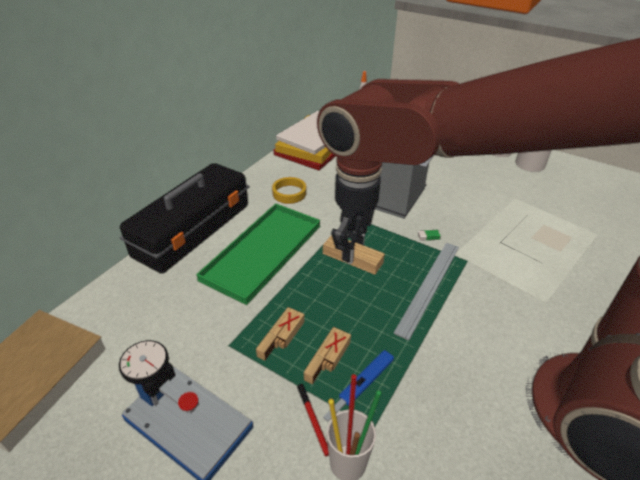

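```bash
python3 -m inch '[{"fingers":-1,"delta_pos":[0,4.5,0.4],"twist":[0,0,0]},{"fingers":-1,"delta_pos":[0,4.5,0.4],"twist":[0,0,0]},{"fingers":-1,"delta_pos":[0,4.5,0.4],"twist":[0,0,0]},{"fingers":-1,"delta_pos":[0,4.5,0.4],"twist":[0,0,0]},{"fingers":-1,"delta_pos":[0,4.4,0.2],"twist":[0,0,0]}]'
python3 -m inch '[{"fingers":-1,"delta_pos":[3,0,0],"twist":[0,0,0]},{"fingers":-1,"delta_pos":[2,0,0],"twist":[0,0,0]},{"fingers":-1,"delta_pos":[0,0,0],"twist":[0,0,0]},{"fingers":-1,"delta_pos":[0,0,0],"twist":[0,0,0]}]'
python3 - <<'E'
from h import *
need((0.6946,-0.0074,0.013),-88.6)
for n in('top','side'):
    f=grab(n);c=(180,140,300,240) if n=='top' else (100,280,190,340)
    p=f['pixels'];q=p[140:260,220:420] if n=='top' else p[180:320,180:380]
    cv2.imwrite(f'pics/{n}22.png',cv2.resize(q,None,fx=4,fy=4,interpolation=cv2.INTER_CUBIC))
E
```

```text
time: 42.7
tool_pos: [0.6956, -0.0075, 0.1159]
tool_rot: [0.506, 0.493, 0.507, -0.494]
contact_force: [-0.5, 0.4, -0.4]
gripper_width: 0.403
time: 43.2
tool_pos: [0.6942, -0.0073, 0.067]
tool_rot: [0.506, 0.494, 0.506, -0.494]
contact_force: [0.4, 0.8, -0.3]
gripper_width: 0.406
t 43.2 p [ 0.6942 -0.0073  0.067 ] F [ 0.4  0.8 -0.3] w 0.406 j [-0.12  0.35  1.56 -0.    1.23  1.43]
toolx [-9.e-04 -2.e-04 -1.e+00] jaw ang -88.59
twist tool deg [0.01 0.01 0.05]
shift cm (after turn) [5.4  0.04 0.01]
```

View pics/top22.png

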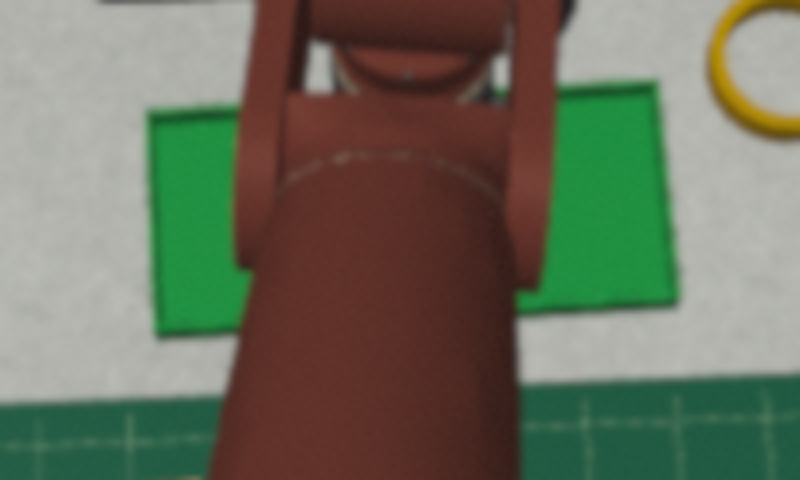

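View pics/side22.png

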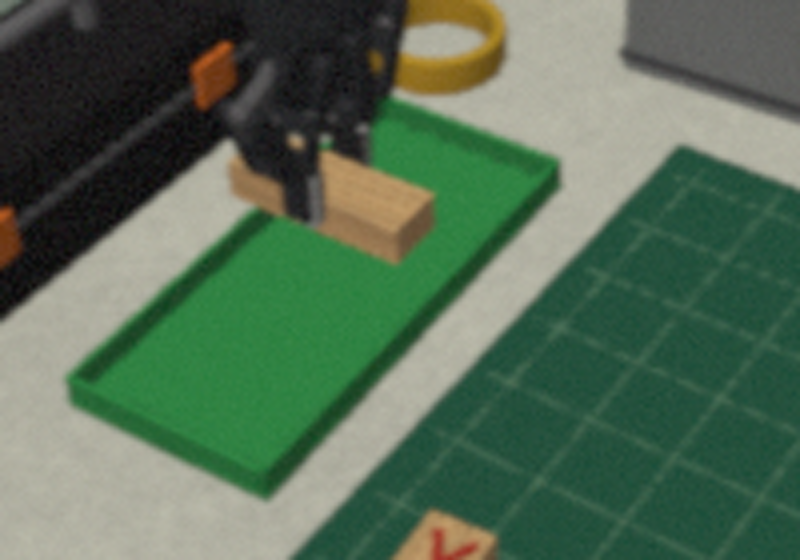

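Run:
```python
from h import *
f=grab('top')
c=np.array([pt(f,u,v,.022)[:2] for u,v in [(259.2,223.7),(389.2,215.5),(383.8,160.6),(257.3,168)]])
print(np.round(c,4),c.mean(0),[np.linalg.norm(c[i]-c[(i+1)%4]) for i in range(4)])
f=grab('side')
for uv in [(180+78/4,180+400/4),(180+265/4,180+492/4),(180+557/4,180+165/4)]: print(pt(f,*uv,.022))
```

```text
[[ 0.6265  0.1319]
 [ 0.6338 -0.1513]
 [ 0.7619 -0.1488]
 [ 0.7554  0.1347]] [ 0.69440917 -0.00837071] [np.float64(0.2833495077633562), np.float64(0.1281502464794284), np.float64(0.28355053148717113), np.float64(0.12896237247828252)]
[0.74090567 0.14743357 0.022     ]
[0.6215134  0.14459701 0.022     ]
[ 0.63643705 -0.14702543  0.022     ]
```

```bash
python3 -m inch '[{"fingers":-1,"delta_pos":[2,0.05,0],"twist":[0,0,0]},{"fingers":-1,"delta_pos":[1.8,0,0],"twist":[0,0,0]},{"fingers":-1,"delta_pos":[1,0,0],"twist":[0,0,0]},{"fingers":-1,"delta_pos":[0.4,0,0],"twist":[0,0,0]},{"fingers":-1,"delta_pos":[0,0,0],"twist":[0,0,0]}]'
python3 -m inch '[{"fingers":-1,"delta_pos":[0.3,0,0],"twist":[0,0,0]},{"fingers":-1,"delta_pos":[0,0,0],"twist":[0,0,0]}]'
```

```text
time: 44.02
tool_pos: [0.6957, -0.0074, 0.0191]
tool_rot: [0.506, 0.493, 0.507, -0.494]
contact_force: [-10.3, 0.8, 24.2]
gripper_width: 0.406
time: 44.28
tool_pos: [0.6964, -0.0075, 0.0189]
tool_rot: [0.506, 0.493, 0.506, -0.494]
contact_force: [-15.5, 1.7, 35.0]
gripper_width: 0.406
```

```bash
python3 -m inch '[{"fingers":-1,"delta_pos":[-0.8,0,0],"twist":[0,0,0]},{"fingers":-1,"delta_pos":[-0.5,0,0],"twist":[0,0,0]},{"fingers":-1,"delta_pos":[0,0,0],"twist":[0,0,0]}]'
python3 - <<'E'
from h import *
need((0.6946,-0.0074,0.013),-88.6)
for n in('top','side'):
    f=grab(n)
    p=f['pixels'];q=p[140:260,220:420] if n=='top' else p[180:270,200:320]
    cv2.imwrite(f'pics/{n}23.png',cv2.resize(q,None,fx=6 if n=='side' else 4,fy=6 if n=='side' else 4,interpolation=cv2.INTER_CUBIC))
E
```

```text
time: 44.65
tool_pos: [0.6938, -0.0073, 0.023]
tool_rot: [0.505, 0.493, 0.507, -0.495]
contact_force: [0.2, -0.1, -1.7]
gripper_width: 0.405
t 44.65 p [ 0.6938 -0.0073  0.023 ] F [ 0.2 -0.1 -1.7] w 0.405 j [-0.12  0.4   1.57 -0.    1.17  1.43]
toolx [-3.5e-03  1.0e-04 -1.0e+00] jaw ang -88.61
twist tool deg [-0.01 -0.01  0.2 ]
shift cm (after turn) [1.   0.07 0.01]
```

View pics/side23.png

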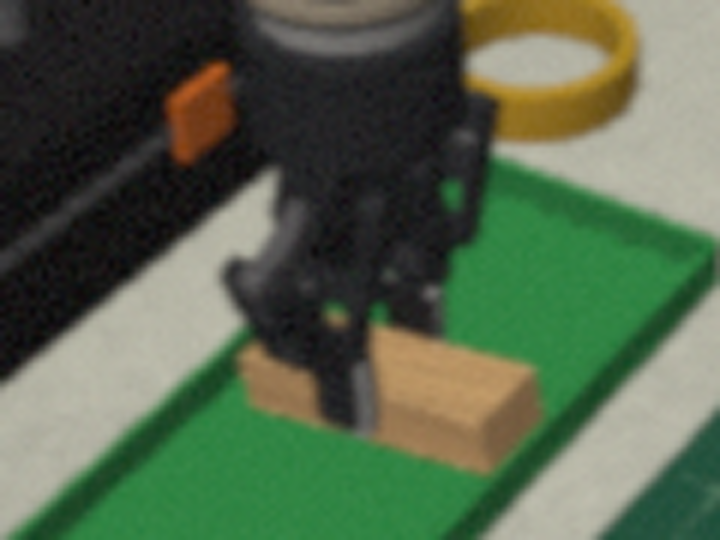

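Run:
```python
from h import *
f=grab('side')
for z in(.036,.040):
  for u,v in [(540,370),(482,425),(242,358)]: print(z,np.round(pt(f,200+u/6,180+v/6,z),4))
# near wall rim outer/inner line: right of blank
for u,v in [(712,258),(700,240),(590,355),(575,345),(455,520)]: print(np.round(pt(f,200+u/6,180+v/6,.022),4))
for u,v in [(20,530),(200,380),(240,345)]: print('far',np.round(pt(f,200+u/6,180+v/6,.022),4))
```

```text
0.036 [ 0.6434 -0.037   0.036 ]
0.036 [ 0.6439 -0.0013  0.036 ]
0.036 [0.7393 0.0164 0.036 ]
0.04 [ 0.6407 -0.0333  0.04  ]
0.04 [0.6412 0.0021 0.04  ]
0.04 [0.736  0.0198 0.04  ]
[ 0.6341 -0.1407  0.022 ]
[ 0.6441 -0.1477  0.022 ]
[ 0.642 -0.067  0.022]
[ 0.6499 -0.0688  0.022 ]
[0.6325 0.0319 0.022 ]
far [0.7576 0.1179 0.022 ]
far [0.7559 0.0227 0.022 ]
far [ 0.7561 -0.0008  0.022 ]
```

Run:
```python
from h import *
f=grab('side')
for u,v in [(510,375),(480,400),(440,380),(400,350),(425,390),(330,318), (430,430),(300,400),(270,390)]: 
    a,b=200+u/6,180+v/6
    P=np.array([pt(f,a+i,b+j) for i in(-1,0,1) for j in (-1,0,1)])
    print(u,v,np.round(np.median(P,0),4))
for u,v in [(650,300),(200,470)]: print('floor',np.round(np.median([pt(f,200+u/6+i,180+v/6+j) for i in(-2,-1,0,1,2) for j in(-1,0,1)],0),4))
```

```text
510 375 [ 0.6415 -0.018   0.0498]
480 400 [0.6433 0.0011 0.0493]
440 380 [ 0.6643 -0.0072  0.0433]
400 350 [ 0.6902 -0.0148  0.0406]
425 390 [0.6653 0.0034 0.0458]
330 318 [ 0.7237 -0.0187  0.0367]
430 430 [0.6583 0.0105 0.0347]
300 400 [0.7175 0.0118 0.023 ]
270 390 [0.7321 0.0114 0.0212]
floor [ 0.6415 -0.1109  0.0189]
floor [0.7379 0.0467 0.0044]
```

```bash
python3 -m inch '[{"fingers":-1,"delta_pos":[0,0.2,0],"twist":[0,0,0]},{"fingers":-1,"delta_pos":[0.2,0,0],"twist":[0,0,0]},{"fingers":-1,"delta_pos":[0,0,0],"twist":[0,0,0]}]'
python3 -m inch '[{"fingers":0,"delta_pos":[0,0,0],"twist":[0,0,0]},{"fingers":0.1,"delta_pos":[0,0,0],"twist":[0,0,0]},{"fingers":0.1,"delta_pos":[0,0,0],"twist":[0,0,0]},{"fingers":0.1,"delta_pos":[0,0,0],"twist":[0,0,0]}]'
python3 - <<'E'
from h import *
need((0.6946,-0.0074,0.013),-88.6)
f=grab('side')
cv2.imwrite('pics/side24.png',cv2.resize(f['pixels'][180:270,200:320],None,fx=6,fy=6,interpolation=cv2.INTER_CUBIC))
E
```

```text
time: 45.22
tool_pos: [0.6964, -0.0073, 0.0219]
tool_rot: [0.505, 0.493, 0.507, -0.494]
contact_force: [-0.4, 0.1, -1.3]
gripper_width: 0.404
time: 45.72
tool_pos: [0.6966, -0.0073, 0.0225]
tool_rot: [0.506, 0.493, 0.506, -0.494]
contact_force: [1.0, 0.3, 0.2]
gripper_width: 0.551
t 45.73 p [ 0.6966 -0.0073  0.0225] F [1.  0.3 0.2] w 0.551 j [-0.12  0.41  1.56 -0.    1.17  1.43]
toolx [-1.6e-03 -1.0e-04 -1.0e+00] jaw ang -88.6
twist tool deg [-0.    0.    0.09]
shift cm (after turn) [ 0.95 -0.2   0.01]
```

View pics/side24.png

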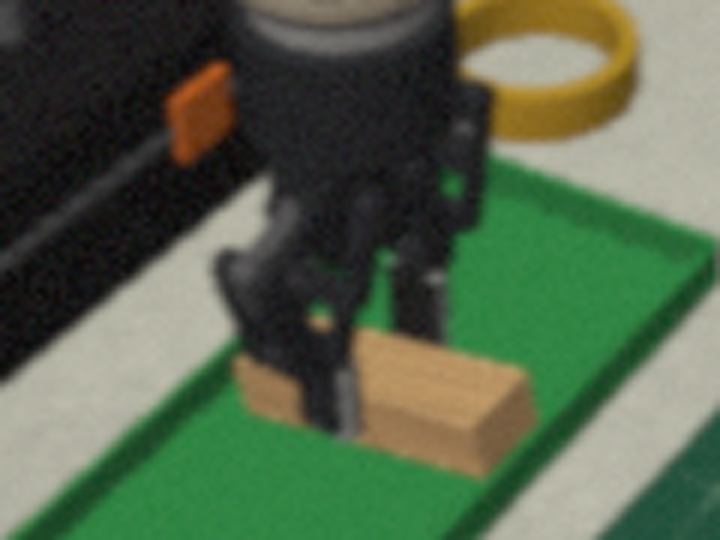

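Let me lift and check whether it lies flat.

```bash
python3 -m inch '[{"fingers":0.4,"delta_pos":[-2,0,0],"twist":[0,0,0]},{"fingers":0.4,"delta_pos":[-5,0,0],"twist":[0,0,0]},{"fingers":0.4,"delta_pos":[-6,0,0],"twist":[0,0,0]},{"fingers":0.4,"delta_pos":[-4,-5,0],"twist":[0,0,0]},{"fingers":0.4,"delta_pos":[0,-5,0],"twist":[0,0,0]}]'
python3 -m inch '[{"fingers":0.4,"delta_pos":[0,-5,0],"twist":[0,0,0]},{"fingers":0.4,"delta_pos":[0,0,0],"twist":[0,0,0]}]'
python3 - <<'E'
from h import *
need((0.523,0.14,0.18),3.8)
f=grab('side')
cv2.imwrite('pics/side25.png',cv2.resize(f['pixels'][160:340,180:420],None,fx=3.3,fy=3.3,interpolation=cv2.INTER_CUBIC))
p=f['pixels'];hsv=cv2.cvtColor(p,cv2.COLOR_BGR2HSV);m=cv2.inRange(hsv,(8,50,100),(28,200,255));m[:,:235]=0;m[:,300:]=0;m[:205]=0;m[270:]=0
ys,xs=np.nonzero(m);P=np.array([pt(f,u,v) for u,v in zip(xs,ys)])
for a in np.arange(.64,.76,.02):
    s=P[(P[:,0]>a)&(P[:,0]<a+.02)];
    if len(s): print(round(a,2),len(s),np.round(np.percentile(s[:,2],[5,50,80,95]),4))
E
```

```text
time: 46.4
tool_pos: [0.6003, -0.0101, 0.1991]
tool_rot: [0.509, 0.496, 0.503, -0.492]
contact_force: [-0.6, 0.6, -0.1]
gripper_width: 0.701
time: 46.65
tool_pos: [0.545, -0.0106, 0.192]
tool_rot: [0.505, 0.493, 0.507, -0.494]
contact_force: [1.0, 0.8, -0.2]
gripper_width: 0.697
t 46.65 p [ 0.545  -0.0106  0.192 ] F [ 1.   0.8 -0.2] w 0.697 j [-0.16 -0.11  1.84 -0.    1.42  1.39]
toolx [-0.0022 -0.     -1.    ] jaw ang -88.62
twist tool deg [87.58  0.09  0.1 ]
shift cm (after turn) [  1.2  -15.17   1.2 ]
0.64 197 [0.0254 0.0421 0.0451 0.0463]
0.66 142 [0.0224 0.0402 0.042  0.0432]
0.68 138 [0.0176 0.0372 0.0385 0.0401]
0.7 139 [0.0139 0.0337 0.0355 0.0364]
0.72 130 [0.0116 0.0305 0.0322 0.0333]
0.74 55 [0.0145 0.0284 0.03   0.0305]
```

View pics/side25.png

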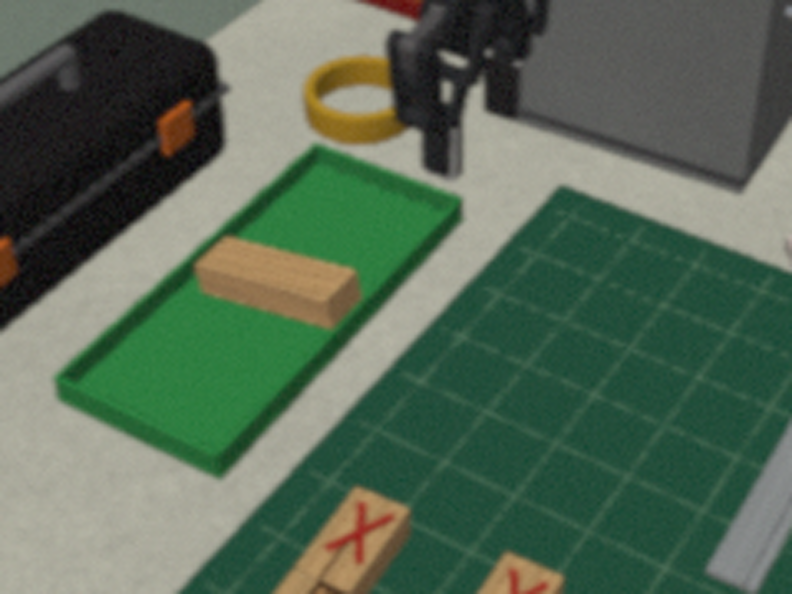

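```bash
python3 -m inch '[{"fingers":-1,"delta_pos":[5,2,-0.1],"twist":[0,0,0]},{"fingers":-1,"delta_pos":[5,2,-0.1],"twist":[0,0,0]},{"fingers":-1,"delta_pos":[4,1,0],"twist":[0,0,0]},{"fingers":-1,"delta_pos":[1.5,0,0],"twist":[0,0,0]},{"fingers":-1,"delta_pos":[0,0,0],"twist":[0,0,0]}]'
python3 -m inch '[{"fingers":-1,"delta_pos":[0,0,0],"twist":[0,0,0]},{"fingers":-1,"delta_pos":[0,0,0],"twist":[0,0,0]}]'
python3 -c "
from h import *
need((0.62,-0.008,0.034),-88.6)"
```

```text
time: 47.32
tool_pos: [0.5979, -0.0077, 0.0364]
tool_rot: [0.505, 0.493, 0.507, -0.495]
contact_force: [0.3, -0.3, 0.8]
gripper_width: -0.001
time: 47.58
tool_pos: [0.5991, -0.0079, 0.0389]
tool_rot: [0.507, 0.494, 0.505, -0.494]
contact_force: [-0.2, 0.8, 0.4]
gripper_width: 0.004
t 47.58 p [ 0.5991 -0.0079  0.0389] F [-0.2  0.8  0.4] w 0.004 j [-0.14  0.18  1.81 -0.    1.14  1.41]
toolx [ 2.e-03 -6.e-04 -1.e+00] jaw ang -88.61
twist tool deg [-0.01  0.04 -0.11]
shift cm (after turn) [0.49 2.08 0.06]
```

```bash
python3 -m inch '[{"fingers":-1,"delta_pos":[0.4,1,0],"twist":[0,0,0]},{"fingers":-1,"delta_pos":[0,1,0],"twist":[0,0,0]},{"fingers":-1,"delta_pos":[0,0.5,0],"twist":[0,0,0]},{"fingers":-1,"delta_pos":[0,0.5,0],"twist":[0,0,0]},{"fingers":-1,"delta_pos":[0,0,0],"twist":[0,0,0]}]'
python3 -m inch '[{"fingers":-1,"delta_pos":[0,0.3,0],"twist":[0,0,0]},{"fingers":-1,"delta_pos":[0,0,0],"twist":[0,0,0]}]'
cat > tz.py <<'E'
from h import *
import sys
need((0.62,-0.008,0.034),-88.6)
f=grab('side')
cv2.imwrite('pics/'+sys.argv[1],cv2.resize(f['pixels'][160:340,180:420],None,fx=3.3,fy=3.3,interpolation=cv2.INTER_CUBIC))
p=f['pixels'];hsv=cv2.cvtColor(p,cv2.COLOR_BGR2HSV);m=cv2.inRange(hsv,(8,50,100),(28,200,255));m[:,:235]=0;m[:,300:]=0;m[:205]=0;m[270:]=0
ys,xs=np.nonzero(m);P=np.array([pt(f,u,v) for u,v in zip(xs,ys)])
for a in np.arange(.64,.76,.02):
    s=P[(P[:,0]>a)&(P[:,0]<a+.02)];
    if len(s)>10: print(round(a,2),len(s),np.round(np.percentile(s[:,2],[5,50,80,95]),4))
E
python3 tz.py side26.png
```

```text
time: 48.2
tool_pos: [0.6281, -0.007, 0.0325]
tool_rot: [0.506, 0.493, 0.506, -0.494]
contact_force: [-0.3, -0.4, 0.5]
gripper_width: -0.001
time: 48.45
tool_pos: [0.6308, -0.0069, 0.0325]
tool_rot: [0.506, 0.493, 0.506, -0.494]
contact_force: [-0.6, 0.2, 0.6]
gripper_width: -0.002
t 48.45 p [ 0.6308 -0.0069  0.0325] F [-0.6  0.2  0.6] w -0.002 j [-0.13  0.26  1.73 -0.    1.15  1.42]
toolx [-1.7e-03 -1.0e-04 -1.0e+00] jaw ang -88.61
twist tool deg [-0.01  0.    0.1 ]
shift cm (after turn) [-0.15 -1.08  0.08]
0.64 113 [0.0109 0.0264 0.0287 0.03  ]
0.66 143 [0.0094 0.0274 0.0289 0.0301]
0.68 149 [0.0099 0.0276 0.029  0.03  ]
0.7 143 [0.0101 0.0278 0.0291 0.0302]
0.72 145 [0.0094 0.0275 0.029  0.0301]
0.74 74 [0.0103 0.0278 0.0287 0.0297]
```

View pics/side26.png

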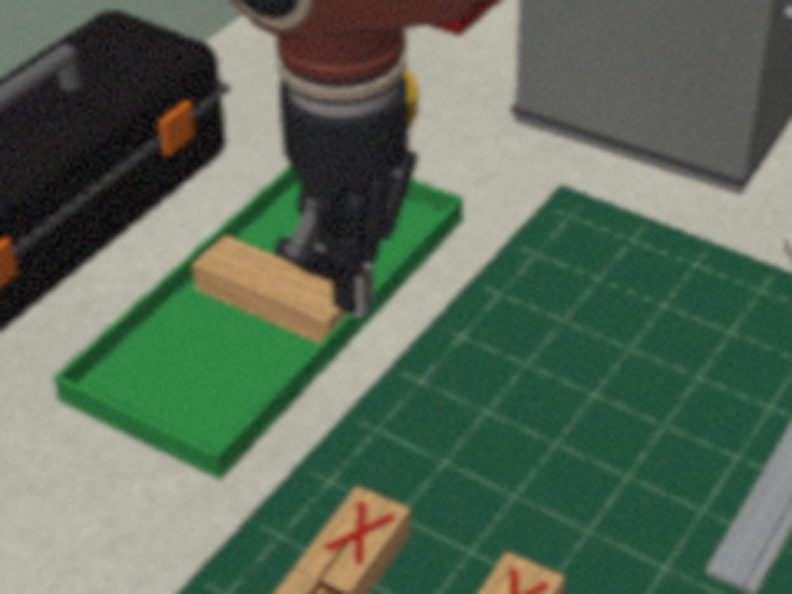

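```bash
python3 -m inch '[{"fingers":-1,"delta_pos":[0,-1,0],"twist":[0,0,0]},{"fingers":0.5,"delta_pos":[-4,-1,0],"twist":[0,0,0]},{"fingers":0.5,"delta_pos":[-6,0,0],"twist":[0,0,0]},{"fingers":0.5,"delta_pos":[-6,0,0],"twist":[-6,0,0]},{"fingers":0.5,"delta_pos":[0,0,0],"twist":[-10.5,0,0]}]'
python3 -m inch '[{"fingers":0.5,"delta_pos":[0,0,0],"twist":[-10.5,0,0]},{"fingers":0.5,"delta_pos":[0,0,0],"twist":[-10.5,0,0]},{"fingers":0.5,"delta_pos":[0,0,0],"twist":[-10.5,0,0]},{"fingers":0.5,"delta_pos":[0,0,0],"twist":[-10.5,0,0]},{"fingers":0.5,"delta_pos":[0,0,0],"twist":[-10.5,0,0]}]'
python3 -m inch '[{"fingers":0.5,"delta_pos":[0,0,0],"twist":[-10.5,0,0]},{"fingers":0.5,"delta_pos":[0,0,0],"twist":[-10.5,0,0]},{"fingers":0.5,"delta_pos":[0,0,0],"twist":[-2.5,0,0]},{"fingers":0.5,"delta_pos":[0,0,0],"twist":[0,0,0]}]'
python3 -c "
from h import *
need((0.526,0.1427,0.1),3.8)"; python3 m.py
```

```text
time: 49.12
tool_pos: [0.6141, -0.0078, 0.2005]
tool_rot: [0.576, 0.416, 0.569, -0.413]
contact_force: [-0.4, 1.1, -0.3]
gripper_width: 0.753
time: 49.75
tool_pos: [0.6102, -0.0073, 0.1923]
tool_rot: [0.696, 0.118, 0.698, -0.118]
contact_force: [0.3, 0.2, 0.2]
gripper_width: 0.747
time: 50.25
tool_pos: [0.6104, -0.0073, 0.1923]
tool_rot: [0.706, -0.024, 0.707, 0.024]
contact_force: [-1.0, 0.8, -0.7]
gripper_width: 0.756
t 50.25 p [ 0.6104 -0.0073  0.1923] F [-1.   0.8 -0.7] w 0.756 j [-0.13  0.05  1.69 -0.    1.41 -0.2 ]
toolx [-0.0022 -0.     -1.    ] jaw ang 3.86
twist tool deg [ 0.06 -0.13 -0.01]
shift cm (after turn) [ 9.23 15.53 -7.42]
(219, 245, 122, 90) c [482.7  92.1] size 189.0 258.2 jaw -2.2
```

View pics/t_m.png

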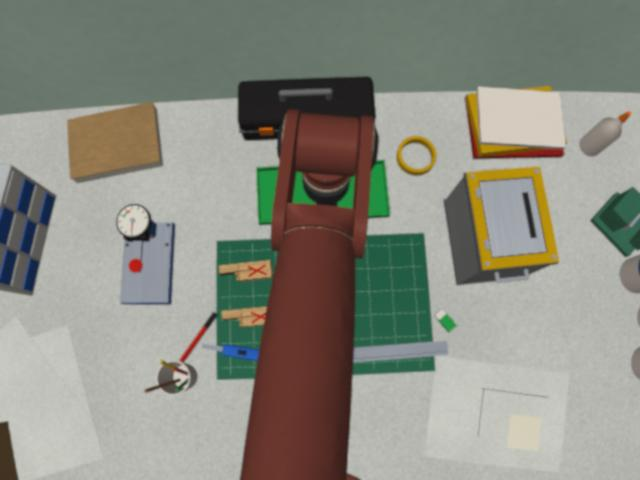

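```bash
python3 -m inch '[{"fingers":0.5,"delta_pos":[0,4,-1.9],"twist":[0,0,0]},{"fingers":0.5,"delta_pos":[0,4,-1.9],"twist":[0,0,0]},{"fingers":0.5,"delta_pos":[2,4,-1.9],"twist":[0,0,0]},{"fingers":0.5,"delta_pos":[3.5,3.5,-1.7],"twist":[0,0,0]},{"fingers":0.5,"delta_pos":[3.5,0,0],"twist":[0,0,0]}]'
python3 -m inch '[{"fingers":0.5,"delta_pos":[3,0,0],"twist":[0,0,0]},{"fingers":0.5,"delta_pos":[0,0,0],"twist":[0,0,0]},{"fingers":0.5,"delta_pos":[0,0,0],"twist":[0,0,0]}]'
python3 -c "
from h import *
need((0.526,0.1427,0.009),3.8)"
```

```text
time: 50.92
tool_pos: [0.5252, 0.1443, 0.102]
tool_rot: [0.706, -0.025, 0.707, 0.025]
contact_force: [0.8, -0.0, -0.5]
gripper_width: 0.749
time: 51.3
tool_pos: [0.5273, 0.1422, 0.0739]
tool_rot: [0.707, -0.024, 0.707, 0.024]
contact_force: [-0.4, 0.2, 0.9]
gripper_width: 0.749
t 51.3 p [0.5273 0.1422 0.0739] F [-0.4  0.2  0.9] w 0.749 j [0.13 0.02 1.92 0.   1.2  0.06]
toolx [-0.e+00  1.e-04 -1.e+00] jaw ang 3.87
twist tool deg [ 0.07 -0.   -0.01]
shift cm (after turn) [ 6.49  0.05 -0.12]
```

```bash
python3 -m inch '[{"fingers":0.5,"delta_pos":[2,0,-0.1],"twist":[0,0,0]},{"fingers":0.5,"delta_pos":[2,0,0],"twist":[0,0,0]},{"fingers":0.5,"delta_pos":[1.5,0,0],"twist":[0,0,0]},{"fingers":0.5,"delta_pos":[0.7,0,0],"twist":[0,0,0]},{"fingers":0.5,"delta_pos":[0,0,0],"twist":[0,0,0]}]'
python3 -m inch '[{"fingers":0.5,"delta_pos":[0,0,0],"twist":[0,0,0]}]'
python3 -c "
from h import *
need((0.526,0.1427,0.008),3.8)
f=grab('side');cv2.imwrite('pics/s27.png',cv2.resize(f['pixels'][200:400,200:420],None,fx=2.7,fy=2.7))"
```

```text
time: 51.92
tool_pos: [0.5248, 0.1421, 0.0098]
tool_rot: [0.706, -0.024, 0.708, 0.024]
contact_force: [0.1, 0.2, 0.6]
gripper_width: 0.749
time: 52.05
tool_pos: [0.526, 0.1423, 0.0112]
tool_rot: [0.706, -0.024, 0.707, 0.024]
contact_force: [-0.4, 1.7, 0.2]
gripper_width: 0.747
t 52.05 p [0.526  0.1423 0.0112] F [-0.4  1.7  0.2] w 0.747 j [0.13 0.11 1.95 0.   1.08 0.06]
toolx [-6.e-04  1.e-04 -1.e+00] jaw ang 3.9
twist tool deg [ 0.1  -0.03 -0.01]
shift cm (after turn) [0.32 0.04 0.01]
```

View pics/s27.png

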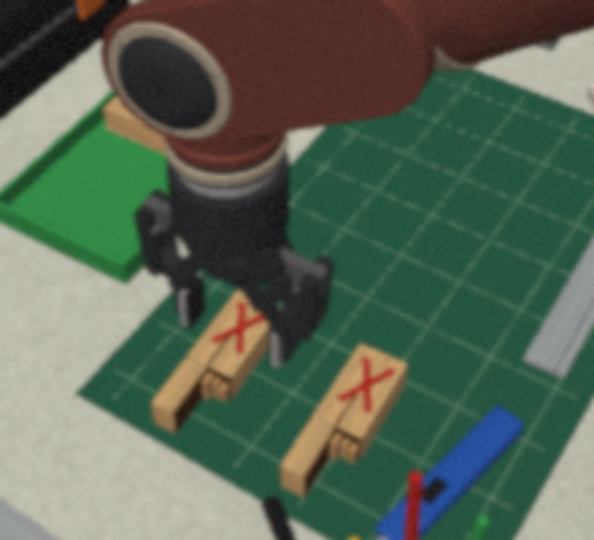

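```bash
python3 -m inch '[{"fingers":0.5,"delta_pos":[0.3,0,0],"twist":[0,0,0]},{"fingers":-1,"delta_pos":[0,0,0],"twist":[0,0,0]},{"fingers":-1,"delta_pos":[0,0,0],"twist":[0,0,0]},{"fingers":-1,"delta_pos":[0,0,0],"twist":[0,0,0]},{"fingers":-1,"delta_pos":[0,0,0],"twist":[0,0,0]}]'
python3 -m inch '[{"fingers":-1,"delta_pos":[-2,0,0],"twist":[0,0,0]},{"fingers":-1,"delta_pos":[-5,0,0],"twist":[0,0,0]},{"fingers":-1,"delta_pos":[-6,0,0],"twist":[0,0,0]},{"fingers":-1,"delta_pos":[-6,0,0],"twist":[0,0,0]},{"fingers":-1,"delta_pos":[-6,0,0],"twist":[0,0,0]}]'
python3 -m inch '[{"fingers":-1,"delta_pos":[0,0,0],"twist":[10.1,0,0]},{"fingers":-1,"delta_pos":[0,0,0],"twist":[10.1,0,0]},{"fingers":-1,"delta_pos":[0,0,0],"twist":[10.1,0,0]},{"fingers":-1,"delta_pos":[0,0,0],"twist":[10.1,0,0]},{"fingers":-1,"delta_pos":[0,0,0],"twist":[10.1,0,0]}]'
python3 -m inch '[{"fingers":-1,"delta_pos":[0,0,0],"twist":[10.1,0,0]},{"fingers":-1,"delta_pos":[0,0,0],"twist":[10.1,0,0]},{"fingers":-1,"delta_pos":[0,0,0],"twist":[10.1,0,0]},{"fingers":-1,"delta_pos":[0,0,0],"twist":[10.1,0,0]},{"fingers":-1,"delta_pos":[0,0,0],"twist":[0,0,0]}]'
python3 -c "
from h import *
need((0.554,-0.366,0.26),-87)
f=grab('side');cv2.imwrite('pics/s28.png',f['pixels'])"
```

```text
time: 52.72
tool_pos: [0.5257, 0.1422, 0.008]
tool_rot: [0.706, -0.024, 0.707, 0.024]
contact_force: [-0.1, -0.7, 2.2]
gripper_width: 0.407
time: 53.35
tool_pos: [0.5252, 0.1421, 0.2607]
tool_rot: [0.706, -0.024, 0.707, 0.024]
contact_force: [1.8, -0.1, -0.4]
gripper_width: 0.407
time: 53.98
tool_pos: [0.5254, 0.1422, 0.2586]
tool_rot: [0.648, 0.281, 0.649, -0.282]
contact_force: [0.1, -0.9, -0.3]
gripper_width: 0.403
time: 54.6
tool_pos: [0.5255, 0.1422, 0.2585]
tool_rot: [0.513, 0.486, 0.514, -0.487]
contact_force: [-0.4, -0.5, -0.8]
gripper_width: 0.405
t 54.6 p [0.5255 0.1422 0.2585] F [-0.4 -0.5 -0.8] w 0.405 j [ 0.13 -0.15  1.77  0.    1.53  1.64]
toolx [-0.0012  0.     -1.    ] jaw ang -86.89
twist tool deg [ 0.11 -0.    0.07]
shift cm (after turn) [-0.15  0.18 50.9 ]
```

View pics/s28.png

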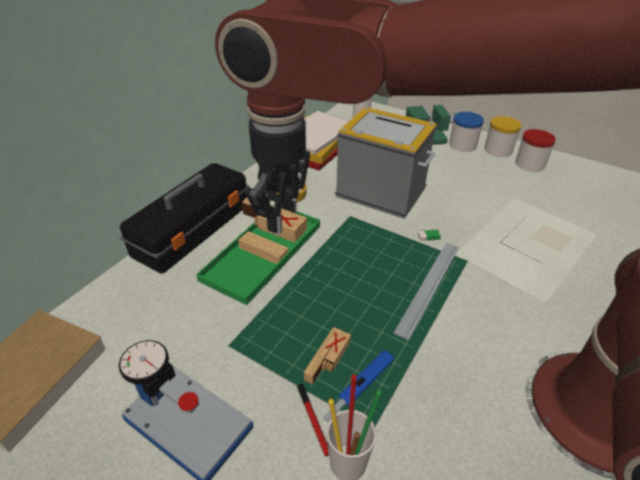

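```bash
python3 -m inch '[{"fingers":-1,"delta_pos":[0,0,4],"twist":[0,0,0]},{"fingers":-1,"delta_pos":[0,0.05,5.5],"twist":[0,0,0]},{"fingers":-1,"delta_pos":[0,0.05,5.5],"twist":[0,0,0]},{"fingers":-1,"delta_pos":[0,0.05,5.5],"twist":[0,0,0]},{"fingers":-1,"delta_pos":[0,0.05,5.5],"twist":[0,0,0]}]'
python3 -m inch '[{"fingers":-1,"delta_pos":[0,0,5.5],"twist":[0,0,0]},{"fingers":-1,"delta_pos":[0,0,5.5],"twist":[0,0,0]},{"fingers":-1,"delta_pos":[0,0,5.5],"twist":[0,0,0]},{"fingers":-1,"delta_pos":[0,0,5],"twist":[0,0,0]},{"fingers":-1,"delta_pos":[0,0,3.4],"twist":[0,0,0]}]'
python3 -m inch '[{"fingers":-1,"delta_pos":[0,0,0],"twist":[0,0,0]},{"fingers":-1,"delta_pos":[0,0,0],"twist":[0,0,0]}]'
python3 -c "
from h import *
need((0.554,-0.366,0.215),-87)
f=grab('side');cv2.imwrite('pics/s29.png',cv2.resize(f['pixels'][50:220,320:460],None,fx=4,fy=3.5))"
```

```text
time: 55.28
tool_pos: [0.5412, -0.1191, 0.2582]
tool_rot: [0.513, 0.486, 0.514, -0.486]
contact_force: [0.2, -0.5, -0.8]
gripper_width: 0.404
time: 55.9
tool_pos: [0.5539, -0.3682, 0.2577]
tool_rot: [0.513, 0.486, 0.514, -0.487]
contact_force: [0.1, 0.9, -0.9]
gripper_width: 0.402
time: 56.15
tool_pos: [0.5543, -0.3655, 0.2577]
tool_rot: [0.513, 0.486, 0.514, -0.487]
contact_force: [0.5, 0.2, -0.7]
gripper_width: 0.406
t 56.15 p [ 0.5543 -0.3655  0.2577] F [ 0.5  0.2 -0.7] w 0.406 j [-0.69  0.13  1.49 -0.    1.53  0.82]
toolx [-1.9e-03  6.0e-04 -1.0e+00] jaw ang -86.93
twist tool deg [ 0.07 -0.04  0.11]
shift cm (after turn) [ 4.27 -0.03  0.05]
```

View pics/s29.png

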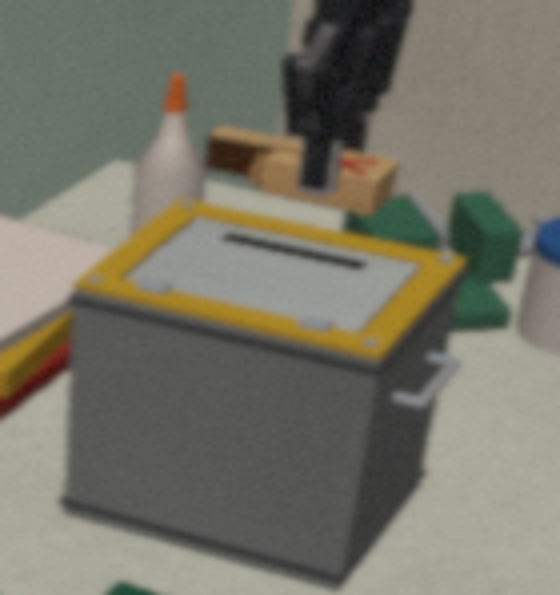

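```bash
python3 -m inch '[{"fingers":-1,"delta_pos":[2.5,0,0],"twist":[0,0,0]},{"fingers":-1,"delta_pos":[2.5,0,0],"twist":[0,0,0]},{"fingers":-1,"delta_pos":[2,0,0],"twist":[0,0,0]},{"fingers":-1,"delta_pos":[0,0,0],"twist":[0,0,0]}]'
python3 -m inch '[{"fingers":-1,"delta_pos":[2,0,0],"twist":[0,0,0]},{"fingers":-1,"delta_pos":[1.5,0,0],"twist":[0,0,0]},{"fingers":-1,"delta_pos":[1.2,0,0],"twist":[0,0,0]},{"fingers":-1,"delta_pos":[0,0,0],"twist":[0,0,0]},{"fingers":-1,"delta_pos":[0,0,0],"twist":[0,0,0]}]'
python3 -m inch '[{"fingers":0,"delta_pos":[0,0,0],"twist":[0,0,0]},{"fingers":0,"delta_pos":[0,0,0],"twist":[0,0,0]},{"fingers":0,"delta_pos":[0,0,0],"twist":[0,0,0]},{"fingers":0,"delta_pos":[0,0,0],"twist":[0,0,0]}]'
python3 -m inch '[{"fingers":0.05,"delta_pos":[0,0,0],"twist":[0,0,0]},{"fingers":0,"delta_pos":[-1.5,0,0],"twist":[0,0,0]},{"fingers":0,"delta_pos":[-3,0,0],"twist":[0,0,0]},{"fingers":0,"delta_pos":[-5,0,0],"twist":[0,0,0]},{"fingers":0,"delta_pos":[-4,0,0],"twist":[0,0,0]}]'
python3 -c "
from h import *
need((0.426,0.137,0.26),3)
f=grab('side');cv2.imwrite('pics/s30.png',f['pixels'])"
python3 m.py
```

```text
time: 56.7
tool_pos: [0.5537, -0.3648, 0.186]
tool_rot: [0.512, 0.486, 0.515, -0.487]
contact_force: [-0.8, -0.1, 1.5]
gripper_width: 0.404
time: 57.32
tool_pos: [0.554, -0.3666, 0.1407]
tool_rot: [0.513, 0.486, 0.513, -0.488]
contact_force: [-1.1, -2.4, -0.3]
gripper_width: 0.404
time: 57.82
tool_pos: [0.5547, -0.3668, 0.142]
tool_rot: [0.513, 0.486, 0.512, -0.487]
contact_force: [-1.2, 1.0, 5.1]
gripper_width: 0.503
time: 58.45
tool_pos: [0.5544, -0.3661, 0.278]
tool_rot: [0.513, 0.487, 0.513, -0.487]
contact_force: [0.4, 0.5, 0.6]
gripper_width: 0.5
t 58.45 p [ 0.5544 -0.3661  0.278 ] F [0.4 0.5 0.6] w 0.5 j [-0.7   0.12  1.46 -0.    1.56  0.82]
toolx [-8.e-04 -4.e-04 -1.e+00] jaw ang -87.02
twist tool deg [8.998e+01 5.000e-02 2.000e-02]
shift cm (after turn) [  1.8  -50.91  10.19]
(222, 306, 54, 21) c [426.3 158. ] size 38.0 110.4 jaw 3.2
```

View pics/s30.png

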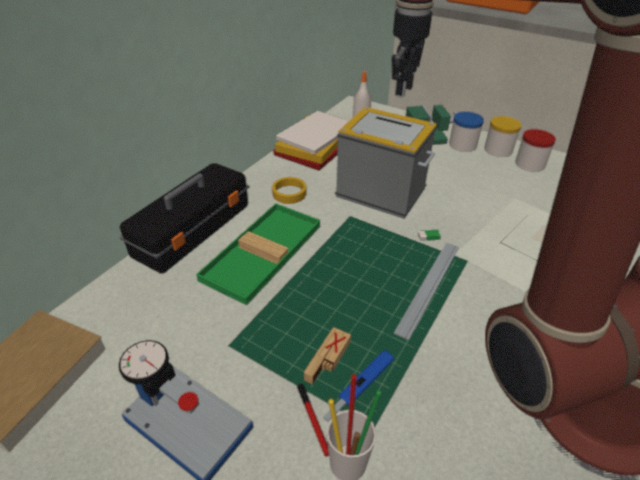

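```bash
python3 -m inch '[{"fingers":0.3,"delta_pos":[0,0,0],"twist":[-10,0,0]},{"fingers":0.3,"delta_pos":[0,0,0],"twist":[-10,0,0]},{"fingers":0.3,"delta_pos":[0,0,0],"twist":[-10,0,0]},{"fingers":0.3,"delta_pos":[0,0,0],"twist":[-10,0,0]},{"fingers":0.3,"delta_pos":[0,0,0],"twist":[-10,0,0]}]'
python3 -m inch '[{"fingers":0.3,"delta_pos":[0,0,0],"twist":[-10,0,0]},{"fingers":0.3,"delta_pos":[0,0,0],"twist":[-10,0,0]},{"fingers":0.3,"delta_pos":[0,0,0],"twist":[-10,0,0]},{"fingers":0.3,"delta_pos":[0,0,0],"twist":[-10.1,0,0]},{"fingers":0.3,"delta_pos":[0,0,0],"twist":[0,0,0]}]'
python3 -c "
from h import *
need((0.4285,0.137,0.1),3.2)"
```

```text
time: 59.18
tool_pos: [0.554, -0.3657, 0.2745]
tool_rot: [0.67, 0.223, 0.672, -0.222]
contact_force: [-0.7, 0.3, 0.8]
gripper_width: 0.653
time: 59.8
tool_pos: [0.5541, -0.3658, 0.2746]
tool_rot: [0.706, -0.018, 0.708, 0.019]
contact_force: [0.6, -0.9, 0.1]
gripper_width: 0.645
t 59.8 p [ 0.5541 -0.3658  0.2746] F [ 0.6 -0.9  0.1] w 0.645 j [-0.7   0.12  1.47 -0.    1.56 -0.75]
toolx [-0.0029  0.0012 -1.    ] jaw ang 2.96
twist tool deg [-0.24 -0.16 -0.07]
shift cm (after turn) [17.46 50.9  -9.73]
```

```bash
python3 -m inch '[{"fingers":0.3,"delta_pos":[0,5.1,-0.97],"twist":[0,0,0]},{"fingers":0.3,"delta_pos":[0,5.1,-0.97],"twist":[0,0,0]},{"fingers":0.3,"delta_pos":[0,5.1,-0.97],"twist":[0,0,0]},{"fingers":0.3,"delta_pos":[0,5.1,-0.97],"twist":[0,0,0]},{"fingers":0.3,"delta_pos":[0,5.1,-0.97],"twist":[0,0,0]}]'
python3 -m inch '[{"fingers":0.3,"delta_pos":[0,5.1,-0.97],"twist":[0,0,0]},{"fingers":0.3,"delta_pos":[0,5.1,-0.97],"twist":[0,0,0]},{"fingers":0.3,"delta_pos":[2,5.1,-0.97],"twist":[0,0,0]},{"fingers":0.3,"delta_pos":[3,5.1,-0.97],"twist":[0,0,0]},{"fingers":0.3,"delta_pos":[3.5,5,-0.97],"twist":[0,0,0]}]'
python3 -m inch '[{"fingers":0.3,"delta_pos":[4,0,0],"twist":[0,0,0]},{"fingers":0.3,"delta_pos":[4,0,0],"twist":[0,0,0]},{"fingers":0.3,"delta_pos":[0,0,0],"twist":[0,0,0]},{"fingers":0.3,"delta_pos":[0,0,0],"twist":[0,0,0]}]'
python3 -c "
from h import *
need((0.4285,0.137,0.009),3.2)"
```

```text
time: 60.42
tool_pos: [0.4914, -0.1124, 0.2753]
tool_rot: [0.706, -0.018, 0.708, 0.018]
contact_force: [0.6, 1.3, 0.2]
gripper_width: 0.652
time: 61.05
tool_pos: [0.4296, 0.1386, 0.1905]
tool_rot: [0.707, -0.018, 0.707, 0.018]
contact_force: [0.3, 0.7, -0.4]
gripper_width: 0.646
time: 61.55
tool_pos: [0.4307, 0.137, 0.1123]
tool_rot: [0.707, -0.018, 0.707, 0.019]
contact_force: [-0.5, 0.1, 0.0]
gripper_width: 0.654
t 61.55 p [0.4307 0.137  0.1123] F [-0.5  0.1  0. ] w 0.654 j [ 0.14 -0.27  2.12  0.    1.3   0.09]
toolx [ 1.e-04  3.e-04 -1.e+00] jaw ang 3.0
twist tool deg [-0.2   0.   -0.01]
shift cm (after turn) [ 1.033e+01  1.000e-02 -2.200e-01]
```

```bash
python3 -m inch '[{"fingers":0.3,"delta_pos":[3,0,-0.2],"twist":[0,0,0]},{"fingers":0.3,"delta_pos":[3,0,0],"twist":[0,0,0]},{"fingers":0.3,"delta_pos":[2.5,0,0],"twist":[0,0,0]},{"fingers":0.3,"delta_pos":[1.3,0,0],"twist":[0,0,0]},{"fingers":0.3,"delta_pos":[0,0,0],"twist":[0,0,0]}]'
python3 -m inch '[{"fingers":0.3,"delta_pos":[0,0,0],"twist":[0,0,0]}]'
python3 -c "
from h import *
need((0.4285,0.137,0.008),3.2)
f=grab('side');cv2.imwrite('pics/s31.png',cv2.resize(f['pixels'][240:440,200:420],None,fx=2.7,fy=2.7))"
```

```text
time: 62.18
tool_pos: [0.4282, 0.1368, 0.0135]
tool_rot: [0.706, -0.019, 0.707, 0.019]
contact_force: [-0.2, 0.5, 0.0]
gripper_width: 0.649
time: 62.3
tool_pos: [0.4291, 0.1371, 0.0145]
tool_rot: [0.707, -0.019, 0.706, 0.019]
contact_force: [-0.0, 0.3, 0.7]
gripper_width: 0.651
t 62.3 p [0.4291 0.1371 0.0145] F [-0.   0.3  0.7] w 0.651 j [ 0.14 -0.12  2.18  0.    1.09  0.09]
toolx [ 1.1e-03  4.0e-04 -1.0e+00] jaw ang 3.08
twist tool deg [-0.12  0.06 -0.02]
shift cm (after turn) [ 0.65 -0.   -0.06]
```

View pics/s31.png

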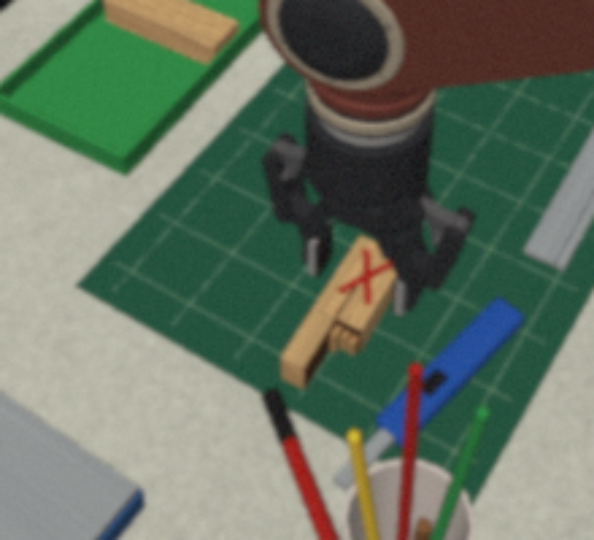

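```bash
python3 -m inch '[{"fingers":0.3,"delta_pos":[0.6,0,0],"twist":[0,0,0]},{"fingers":-1,"delta_pos":[0,0,0],"twist":[0,0,0]},{"fingers":-1,"delta_pos":[0,0,0],"twist":[0,0,0]},{"fingers":-1,"delta_pos":[0,0,0],"twist":[0,0,0]},{"fingers":-1,"delta_pos":[0,0,0],"twist":[0,0,0]}]'
python3 -m inch '[{"fingers":-1,"delta_pos":[-2,0,0],"twist":[0,0,0]},{"fingers":-1,"delta_pos":[-5,0,0],"twist":[0,0,0]},{"fingers":-1,"delta_pos":[-6,0,0],"twist":[0,0,0]},{"fingers":-1,"delta_pos":[-6,0,0],"twist":[0,0,0]},{"fingers":-1,"delta_pos":[-6,0,0],"twist":[0,0,0]}]'
python3 -m inch '[{"fingers":-1,"delta_pos":[0,0,0],"twist":[10,0,0]},{"fingers":-1,"delta_pos":[0,0,0],"twist":[10,0,0]},{"fingers":-1,"delta_pos":[0,0,0],"twist":[10,0,0]},{"fingers":-1,"delta_pos":[0,0,0],"twist":[10,0,0]},{"fingers":-1,"delta_pos":[0,0,0],"twist":[10,0,0]}]'
python3 -m inch '[{"fingers":-1,"delta_pos":[0,0,0],"twist":[10,0,0]},{"fingers":-1,"delta_pos":[0,0,0],"twist":[10,0,0]},{"fingers":-1,"delta_pos":[0,0,0],"twist":[10,0,0]},{"fingers":-1,"delta_pos":[0,0,0],"twist":[10,0,0]},{"fingers":-1,"delta_pos":[0,0,0],"twist":[0,0,0]}]'
python3 -c "
from h import *
need((0.554,-0.366,0.26),-87)
f=grab('side');cv2.imwrite('pics/s32.png',f['pixels'])"
```

```text
time: 62.98
tool_pos: [0.4278, 0.1369, 0.007]
tool_rot: [0.706, -0.019, 0.707, 0.019]
contact_force: [0.9, 0.5, 1.0]
gripper_width: 0.405
time: 63.6
tool_pos: [0.4274, 0.1368, 0.2583]
tool_rot: [0.706, -0.019, 0.708, 0.019]
contact_force: [0.5, 0.2, -0.8]
gripper_width: 0.407
time: 64.22
tool_pos: [0.4277, 0.1368, 0.2562]
tool_rot: [0.647, 0.283, 0.649, -0.284]
contact_force: [-0.5, 0.8, -0.9]
gripper_width: 0.403
time: 64.85
tool_pos: [0.4277, 0.1369, 0.2563]
tool_rot: [0.513, 0.485, 0.514, -0.486]
contact_force: [0.4, 0.0, -1.0]
gripper_width: 0.406
t 64.85 p [0.4277 0.1369 0.2563] F [ 0.4  0.  -1. ] w 0.406 j [ 0.14 -0.4   1.97  0.    1.57  1.66]
toolx [-2.7e-03 -2.0e-04 -1.0e+00] jaw ang -86.79
twist tool deg [0.21 0.   0.15]
shift cm (after turn) [-0.37  9.98 50.88]
```

View pics/s32.png

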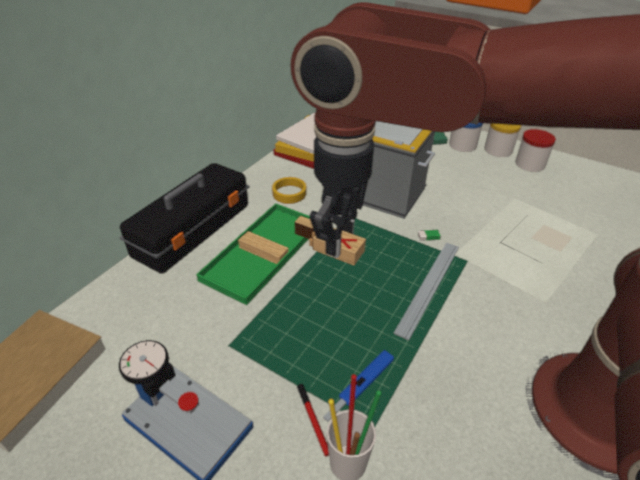

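```bash
python3 -m inch '[{"fingers":-1,"delta_pos":[0,1,4],"twist":[0.2,0,0]},{"fingers":-1,"delta_pos":[0,1.1,5.3],"twist":[0,0,0]},{"fingers":-1,"delta_pos":[0,1.1,5.3],"twist":[0,0,0]},{"fingers":-1,"delta_pos":[0,1.1,5.3],"twist":[0,0,0]},{"fingers":-1,"delta_pos":[0,1.1,5.3],"twist":[0,0,0]}]'
python3 -m inch '[{"fingers":-1,"delta_pos":[0,1.1,5.3],"twist":[0,0,0]},{"fingers":-1,"delta_pos":[0,1.1,5.3],"twist":[0,0,0]},{"fingers":-1,"delta_pos":[0,1.1,5.3],"twist":[0,0,0]},{"fingers":-1,"delta_pos":[0,1.1,5.3],"twist":[0,0,0]},{"fingers":-1,"delta_pos":[0,0.3,4],"twist":[0,0,0]}]'
python3 -m inch '[{"fingers":-1,"delta_pos":[0,0,0],"twist":[0,0,0]},{"fingers":-1,"delta_pos":[0,0,0],"twist":[0,0,0]}]'
python3 -c "
from h import *
need((0.554,-0.366,0.215),-87)
f=grab('side');cv2.imwrite('pics/s33.png',cv2.resize(f['pixels'][50:220,320:460],None,fx=4,fy=3.5))"
```

```text
time: 65.53
tool_pos: [0.495, -0.1138, 0.2566]
tool_rot: [0.513, 0.486, 0.513, -0.487]
contact_force: [0.8, 0.1, -0.1]
gripper_width: 0.406
time: 66.15
tool_pos: [0.5546, -0.3634, 0.2558]
tool_rot: [0.512, 0.486, 0.514, -0.487]
contact_force: [0.2, 0.1, -1.0]
gripper_width: 0.408
time: 66.4
tool_pos: [0.5544, -0.3607, 0.2561]
tool_rot: [0.512, 0.487, 0.514, -0.487]
contact_force: [0.5, 0.9, -1.5]
gripper_width: 0.404
t 66.4 p [ 0.5544 -0.3607  0.2561] F [ 0.5  0.9 -1.5] w 0.404 j [-0.69  0.13  1.49 -0.    1.52  0.83]
toolx [-0.0024  0.0011 -1.    ] jaw ang -87.03
twist tool deg [-0.03 -0.07  0.13]
shift cm (after turn) [ 4.11 -0.06  0.52]
```

View pics/s33.png

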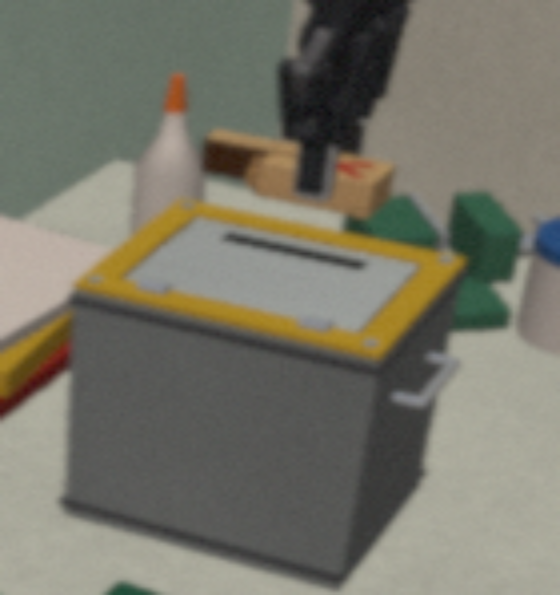

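```bash
python3 -m inch '[{"fingers":-1,"delta_pos":[2.4,0,0.5],"twist":[0,0,0]},{"fingers":-1,"delta_pos":[2.5,0,0],"twist":[0,0,0]},{"fingers":-1,"delta_pos":[2,0,0],"twist":[0,0,0]},{"fingers":-1,"delta_pos":[0,0,0],"twist":[0,0,0]}]'
python3 -m inch '[{"fingers":-1,"delta_pos":[2,0,0],"twist":[0,0,0]},{"fingers":-1,"delta_pos":[1.5,0,0],"twist":[0,0,0]},{"fingers":-1,"delta_pos":[1.2,0,0],"twist":[0,0,0]},{"fingers":-1,"delta_pos":[0,0,0],"twist":[0,0,0]},{"fingers":-1,"delta_pos":[0,0,0],"twist":[0,0,0]}]'
python3 -m inch '[{"fingers":0,"delta_pos":[0,0,0],"twist":[0,0,0]},{"fingers":0,"delta_pos":[0,0,0],"twist":[0,0,0]},{"fingers":0,"delta_pos":[0,0,0],"twist":[0,0,0]},{"fingers":0,"delta_pos":[0,0,0],"twist":[0,0,0]}]'
python3 -m inch '[{"fingers":0.05,"delta_pos":[0,0,0],"twist":[0,0,0]},{"fingers":0,"delta_pos":[-1.5,0,0],"twist":[0,0,0]},{"fingers":0,"delta_pos":[-3,0,0],"twist":[0,0,0]},{"fingers":0,"delta_pos":[-5,0,0],"twist":[0,0,0]},{"fingers":0,"delta_pos":[-5,0,0],"twist":[0,0,0]}]'
python3 -m inch '[{"fingers":0,"delta_pos":[-4,0,0],"twist":[0,0,0]},{"fingers":0,"delta_pos":[0,0,0],"twist":[0,0,0]},{"fingers":0,"delta_pos":[0,0,0],"twist":[0,0,0]}]'
python3 - <<'E'
from h import *
f=grab('side');save(f,'s34.png')
t=grab('top');save(t,'t34.png')
import cv2
p=f['pixels'];hsv=cv2.cvtColor(p,cv2.COLOR_BGR2HSV);m=cv2.inRange(hsv,(8,50,100),(28,200,255));m[:,:235]=0;m[:,300:]=0;m[:205]=0;m[270:]=0
ys,xs=np.nonzero(m);P=np.array([pt(f,u,v) for u,v in zip(xs,ys)])
print(P[:,0].min(),P[:,0].max(),np.percentile(P[:,2],[50,80,95]))
E
python3 m.py
```

```text
time: 66.95
tool_pos: [0.554, -0.365, 0.186]
tool_rot: [0.511, 0.486, 0.514, -0.487]
contact_force: [-0.4, -0.8, 1.7]
gripper_width: 0.404
time: 67.58
tool_pos: [0.5544, -0.3669, 0.1406]
tool_rot: [0.512, 0.486, 0.513, -0.488]
contact_force: [-0.4, -3.8, -0.7]
gripper_width: 0.403
time: 68.08
tool_pos: [0.5546, -0.3647, 0.141]
tool_rot: [0.511, 0.487, 0.514, -0.487]
contact_force: [-1.9, 5.2, 1.5]
gripper_width: 0.498
time: 68.7
tool_pos: [0.5546, -0.3664, 0.2879]
tool_rot: [0.512, 0.487, 0.513, -0.488]
contact_force: [0.6, 0.2, 0.7]
gripper_width: 0.501
time: 69.08
tool_pos: [0.5547, -0.3663, 0.3254]
tool_rot: [0.512, 0.487, 0.513, -0.488]
contact_force: [0.7, -0.1, -1.2]
gripper_width: 0.504
0.1814341639058643 0.7607941474308372 [0.02740335 0.02880396 0.03000185]
```

View pics/s34.png

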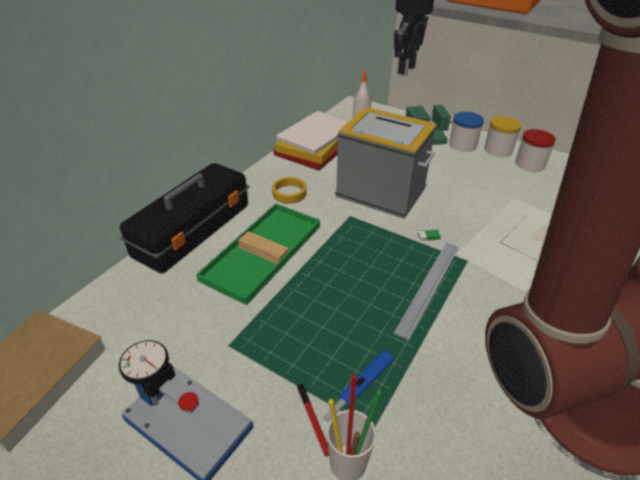

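View pics/t34.png

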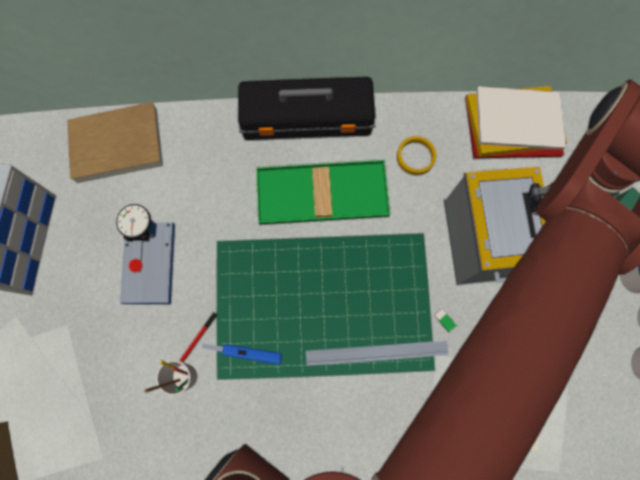

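```bash
python3 -c "
from h import *
f=grab('side')
print([np.round(pt(f,u,v)[2],3) for u,v in [(375,125),(395,125),(410,132),(385,133)]])
print(manip.job_done())"
```

```text
[np.float64(0.19), np.float64(0.19), np.float64(0.19), np.float64(0.19)]
the job is handed in; nothing more can be done
None
```

The job is handed in, with all five blanks sorted at about 69 s of robot time out of the 210 s allowed.

- **Dotted blank:** I laid it flat on the gauge plate and pressed the foot down. The needle settled on the red arc (19 mm), so it is scrap. It went into the bin.
- **Broken blanks:** all three were pushed through the flap into the bin.
- **Sound blank:** the only one present was knocked aside during the run, so I measured it again before picking it up. At the first placing its near end caught on the tray rim, and the wrist force reached 35 N. I nudged it in with the closed fingers.

**Last checks:**
- **Tray:** the sound blank lies flat, with its top about 28 mm above the bench.
- **Flap:** it is level with the bin top at 190 mm.
- **Gauge foot:** it is up, and the needle points to the front.
- **Mat and bystanders:** no blank is left on the mat, and the other things on the bench look unmoved.
- **Robot:** it is clear of everything.

No check failed at the end, but I could not see inside the closed bin. That the four blanks lie deep enough there is inferred from the flap shutting flush after each one.

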